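# Close the two denture flasks for the press

## Task

Two small denture flasks, one brass and one aluminium, lie open in parts on the bench after boil-out; close both so they are ready for the press. On each lower half, where it stands, put first the ring of the same metal over the two guide posts, fully down, then the lid of the same metal on the ring, fully down. Leave the spare black lid, the mixing cup, the pencil and the spatula where they lie.

Things in the scene. Friction and masses are not known exactly. Their poses are not given: they have to be found in the camera images.
- brass_lower: Yellow brass lower half, open side up: white stone with a pink horseshoe ridge. Loose, 0.8 kg. 60 x 56 mm, 26 high, ears at both x ends. Steel guide posts 8 mm thick at x +-38 mm, tops 58 mm above the bench, last 6 mm tapered. Seated ring spans 26 to 48 mm, lid 48 to 60 mm above the bench (post tops end inside the lid). Origin: centre of underside, z up; a half turn changes nothing.
- brass_ring_mid (a point): Yellow brass ring (upper half), 22 mm high, top filled with flat white stone, hollow below, 0.3 kg, right way up. 60 x 60 mm from above, flat sides at y +-30 (grip there), plus an ear at each x end (100 mm over all) with an 11 mm through hole at x +-38; a half turn changes nothing. Point: its centre, 11 mm above its underside; z up.
- brass_lid_mid (a point): Yellow brass lid, plate 12 mm thick with a raised 38 mm disc (1.5 mm) and dark dot on top, 0.2 kg, right way up. 60 x 60 mm from above, flat sides at y +-30 (grip there), plus an ear at each x end (100 mm over all) with an 11 mm through hole at x +-38; a half turn changes nothing. Point: its centre, 6 mm above its underside; z up.
- alu_lower: Silvery aluminium lower half, open side up: white stone with a pink horseshoe ridge. Loose, 0.8 kg. 60 x 56 mm, 26 high, ears at both x ends. Steel guide posts 8 mm thick at x +-38 mm, tops 58 mm above the bench, last 6 mm tapered. Seated ring spans 26 to 48 mm, lid 48 to 60 mm above the bench (post tops end inside the lid). Origin: centre of underside, z up; a half turn changes nothing.
- alu_ring_mid (a point): Silvery aluminium ring (upper half), 22 mm high, top filled with flat white stone, hollow below, 0.3 kg, right way up. 60 x 60 mm from above, flat sides at y +-30 (grip there), plus an ear at each x end (100 mm over all) with an 11 mm through hole at x +-38; a half turn changes nothing. Point: its centre, 11 mm above its underside; z up.
- alu_lid_mid (a point): Silvery aluminium lid, plate 12 mm thick with a raised 38 mm disc (1.5 mm) and dark dot on top, 0.2 kg, right way up. 60 x 60 mm from above, flat sides at y +-30 (grip there), plus an ear at each x end (100 mm over all) with an 11 mm through hole at x +-38; a half turn changes nothing. Point: its centre, 6 mm above its underside; z up.
- spare_lid_mid (a point): Spare lid of another flask, blackened steel, same shape and size as the other lids; stays where it is. The point is its centre, 6 mm above its underside.
- mix_cup_mid (a point): Small steel mixing cup, 60 mm across and 46 mm high, stands empty among the parts; stays. The point is its centre, 23 mm above the bench.
- pencil_mid (a point): Green pencil, 123 mm long, 7 mm thick, lying on the bench along its y axis; stays. The point is its middle.
- spatula_mid (a point): Orange-handled mixing spatula, 189 mm long, 9 mm thick, lying on the bench along its y axis; stays. The point is its middle.

How it is judged:
By the outcome, as a careful person would: the job done as asked, in the order asked, and still so for the second after the job is handed in, with the robot touching nothing.
It also fails if it takes over 99 s, if anything falls off the work surface, if the arm or the gripper's body presses on something with over 40 N, if the wrist force passes 120 N, or if a joint passes its speed limit or range.

## Robot

A 7-joint arm with a two-finger parallel gripper is mounted at the origin on a cart in front of the work surface, level with it; the furniture and walls round the work are solid. World frame = base frame: x ahead of the robot, y to its left, z up, the work surface at z = 0. Lengths are in m, angles in rad, forces in N, time in s.
With the tool pointing down it reaches from about 0.425 to 0.925 m from the base axis. Payload 6.8 kg.
Tool frame: the origin (TCP) lies at the centre of the arm's flange, where the gripper is bolted on; the fingertips stand 182 mm ahead of it and the grasp point (between the pads) lies 163 mm ahead of it; z points along the fingers, y is the direction in which the jaws open and shut (so a half turn about z gives the same grasp; the last joint's range is limited). The gripper opens to 88 mm and grips with 3 to 60 N. Pads are 20 mm wide; open, the fingers measure 115 mm over their backs; the gripper's body (75 mm by 178 mm) begins 61 mm behind the grasp point.
Start: joints at [1.074, 0.477, 0.022, 1.555, -0.011, 1.109, -0.083], TCP at [0.256, -0.625, 0.405] pointing down, gripper open.
Joint ranges: [-2.96, 2.96], [-0.34, 2.1], [-1.41, 1.46], [0.24, 2.44], [-1.37, 4.51], [0.17, 1.92], [-2.96, 2.96]. Speed limits (rad/s): [2.39, 2.39, 3.14, 3.14, 3.14, 3.14, 3.14].

## Interface

Orientations are given as a rotation vector (axis times angle).
In Python, from workcell import env gives the robot as it stands.
- The arm moves only by the shell command python3 -m pendant 'ROWS' [OPENING] [FORCE]. ROWS is JSON, a list that holds one entry, the list of rows, each a list of 6 numbers: the shift along the tool's x, y, z in mm, then the turn, a rotation vector about the tool's x, y, z in degrees. In form: [[[x, y, z, rx, ry, rz], ...]]. A call has 1 to 5 rows; each row is the pose to reach, as a shift and turn from the pose measured when the call began, along the tool's axes at that moment; what a row does not reach only later rows make up. A row lasts 1/8 s, in which the tool goes at most 62.5 mm and 10.7 degrees, less where a joint would pass 70% of its speed; a pose out of reach is approached as far as the arm can. A call with a gripper value outside its range is refused whole. OPENING is the opening, from 0 (shut) to 1 (fully open), set as the call begins (- or left out, the last holds). The fingers move at their own pace and stop on an object; FORCE is the grip in N (left out, the last holds). Time passes only in rows, so rows that repeat a pose let the fingers close. It gives the time, the measured TCP pose, the force and the opening at its end, in the units of the state.
- env.state(): the state, without advancing time (a new reading comes with each control period).
- env.snapshot(name): name is "scene" or "side" or "wrist"; returns the picture (384x512x3 uint8, red, green, blue); there is no depth.
- env.camera_info(name): a dict with "fovy" (degrees; the focal length in pixels is half the picture's height over the tangent of half this angle, whatever the lens; pixels are square), "cx", "cy" (the principal point, pixels), "dist_coeffs" ([k1, k2, p1, p2, k3] as OpenCV has them; the pictures are not rectified), "extrinsics" (4x4, takes a point from camera to world coordinates). Camera axes: x right, y down, z forward; pixel columns grow to the right and rows downward; lengths in m; the calibration is good to about 2 mm. A picture is of the moment at which its call begins: read the wrist's pose just before it. camera_info takes no time and is no camera call; for the wrist camera it gives the pose at the moment of the call.
- env.hand_in(): hands the job in, once; it reports no verdict.
The state is a dict: "time": time; "joint_pos": joint angles; "dq": joint speeds; "joint_efforts": joint torques, N m; "tool_pos": TCP position; "eef_rot": TCP orientation; "wrist_force": force on the tool from outside, world axes, zero at the start; "moment": the same for the moment, N m; "opening": finger opening in m.
Only numpy, scipy, OpenCV 4.12 (cv2) and the standard library are available. Lean on these libraries where they do the work, as an engineer would, in place of code of your own. Each camera call takes 0.05 s, during which the arm holds its last target.

## Working session

There is one attempt and no reset: what is moved stays moved. The work goes in short steps, Python scripts to look and compute and a shell command to move; the robot and the scene stay as the last step left them, time stands still between calls to the robot, and variables do not carry over. Pictures are saved under pics/ and viewed, and the job is handed in when it is done.

```bash
mkdir -p pics; ls
python3 - <<'E'
from workcell import env
import cv2,numpy as np
s=env.state();print(s)
for n in ["scene","side","wrist"]:
    i=env.camera_info(n);print(n,i)
    cv2.imwrite(f"pics/{n}0.png",env.snapshot(n)[:,:,::-1])
E
```

```text
pics
{'time': 0.0, 'joint_pos': array([ 1.0738799 ,  0.47776712,  0.02232666,  1.5563868 , -0.01148938,
        1.1092913 , -0.08311263]), 'dq': array([-9.42937462e-04,  5.02004927e-04, -1.80559406e-03,  4.25178888e-04,
        5.31536673e-04, -6.39052262e-05, -1.18428833e-03]), 'joint_efforts': array([-6.20293140e-04, -5.82858109e+01,  1.53403245e+00, -2.72611284e+01,
       -5.44219895e-02,  1.69335172e-02,  1.67341341e-04]), 'tool_pos': array([ 0.25580625, -0.62437418,  0.40373061]), 'eef_rot': array([-3.08077304e+00, -6.06630396e-01,  7.21474018e-04]), 'wrist_force': array([ 0.32286811,  0.11508186, -0.53493562]), 'moment': array([-0.04154959,  0.00236343, -0.01609836]), 'opening': 0.08782126054426018}
scene {'fovy': 56.017092149636845, 'cx': 256.4741458665953, 'cy': 189.42939234030823, 'dist_coeffs': array([-0.02252207,  0.        ,  0.        ,  0.        ,  0.        ]), 'extrinsics': array([[ 0.82532181, -0.43844029,  0.35582865,  0.24108816],
       [-0.56448994, -0.65622152,  0.5007239 , -0.39599372],
       [ 0.01396488, -0.61412005, -0.78908906,  0.73404911],
       [ 0. 
[... 309 characters left out ...]
.06754049,  0.37055326, -0.92635229,  1.04681497],
       [-0.00460413, -0.9285783 , -0.371108  ,  0.44736497],
       [ 0.        ,  0.        ,  0.        ,  1.        ]])}
wrist {'fovy': 71.23333562367114, 'cx': 253.86129789676068, 'cy': 188.26061588891025, 'dist_coeffs': array([0.00522539, 0.        , 0.        , 0.        , 0.        ]), 'extrinsics': array([[ 3.79064490e-01, -8.90324137e-01, -2.52255907e-01,
         3.23836323e-01],
       [-9.25369777e-01, -3.64985629e-01, -1.02353630e-01,
        -5.95671803e-01],
       [-9.41873124e-04,  2.72228619e-01, -9.62232140e-01,
         3.83621644e-01],
       [ 0.00000000e+00,  0.00000000e+00,  0.00000000e+00,
         1.00000000e+00]])}
```

Run:
```python
import cv2
for n in ["scene","side"]:
    im=cv2.imread(f"pics/{n}0.png"); cv2.imwrite(f"pics/{n}0b.png",cv2.resize(im,(800,600),interpolation=cv2.INTER_CUBIC))
```

```text
(no output)
```

View pics/scene0b.png

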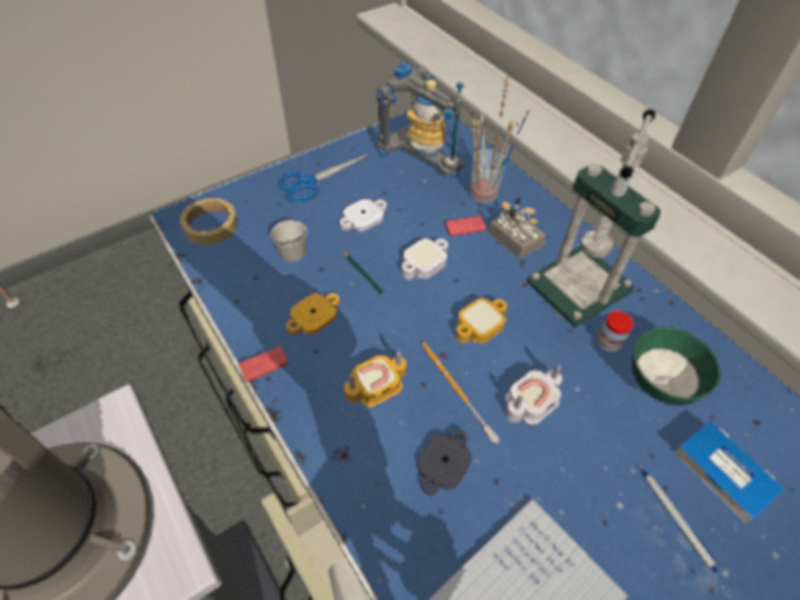

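View pics/side0b.png

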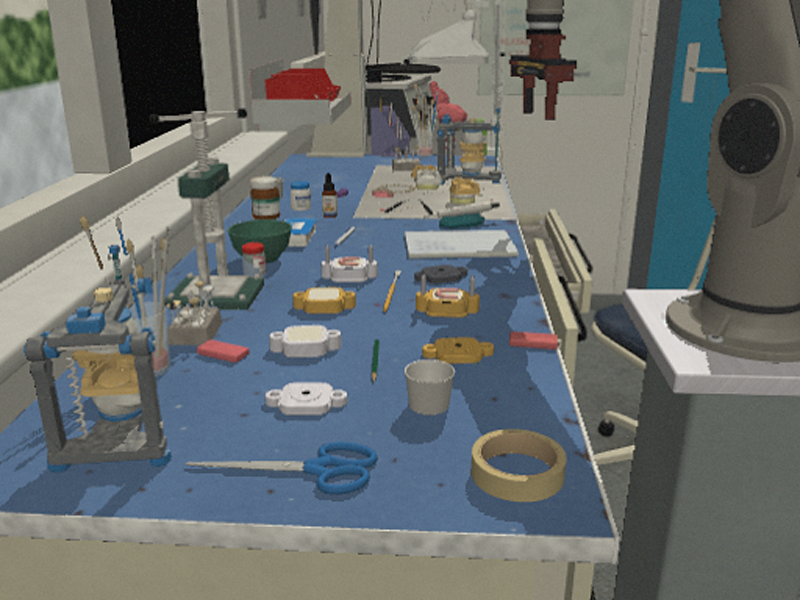

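View pics/wrist0.png

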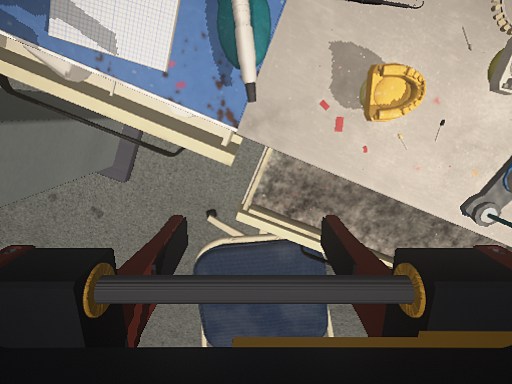

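The scene view (800x600 scale) shows brass lower at (377,380), brass ring (482,318), brass lid (313,312), alu lower (535,395), alu ring (425,257), alu lid (363,213), black lid (444,460), cup (290,240). Next I'll measure enlarged crops.

```bash
cat > h.py <<'E'
import cv2,numpy as np
from scipy.spatial.transform import Rotation as R
def K(i,h=384):
    f=h/2/np.tan(np.radians(i["fovy"])/2); return np.array([[f,0,i["cx"]],[0,f,i["cy"]],[0,0,1]])
def ray(i,uv,z):
    n=cv2.undistortPoints(np.array(uv,float).reshape(-1,1,2),K(i),np.array(i["dist_coeffs"]))[:,0]
    E=np.array(i["extrinsics"]); d=np.c_[n,np.ones(len(n))]@E[:3,:3].T; o=E[:3,3]
    return o+d*((z-o[2])/d[:,2])[:,None]
def proj(i,P):
    E=np.linalg.inv(np.array(i["extrinsics"]))
    return cv2.projectPoints(np.array(P,float).reshape(-1,1,3),cv2.Rodrigues(E[:3,:3])[0],E[:3,3],K(i),np.array(i["dist_coeffs"]))[0][:,0]
def crop(im,x0,y0,w,h,s,fn):
    c=cv2.resize(im[y0:y0+h,x0:x0+w],None,fx=s,fy=s,interpolation=cv2.INTER_CUBIC)
    st=20
    for x in range((x0//st+1)*st,x0+w,st):
        cv2.line(c,((x-x0)*s,0),((x-x0)*s,5),(0,255,0),1);cv2.putText(c,str(x),((x-x0)*s-10,16),0,.4,(0,255,0),1)
    for y in range((y0//st+1)*st,y0+h,st):
        cv2.line(c,(0,(y-y0)*s),(5,(y-y0)*s),(0,255,0),1);cv2.putText(c,str(y),(6,(y-y0)*s+4),0,.4,(0,255,0),1)
    cv2.imwrite(fn,c)
E
python3 - <<'E'
from h import *
im=cv2.imread("pics/scene0.png")
crop(im,165,110,200,150,4,"pics/sc1.png")
crop(im,165,180,200,150,4,"pics/sc2.png")
E
```

```text
(no output)
```

View pics/sc1.png

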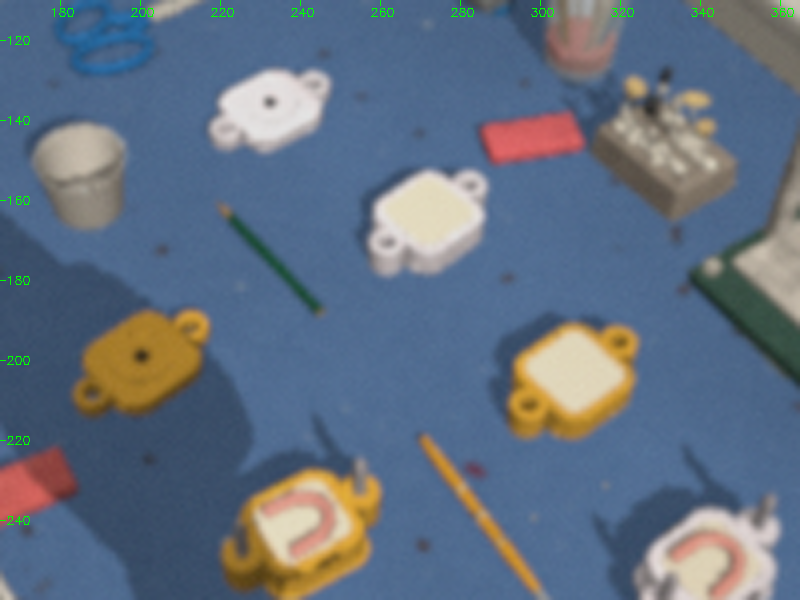

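View pics/sc2.png

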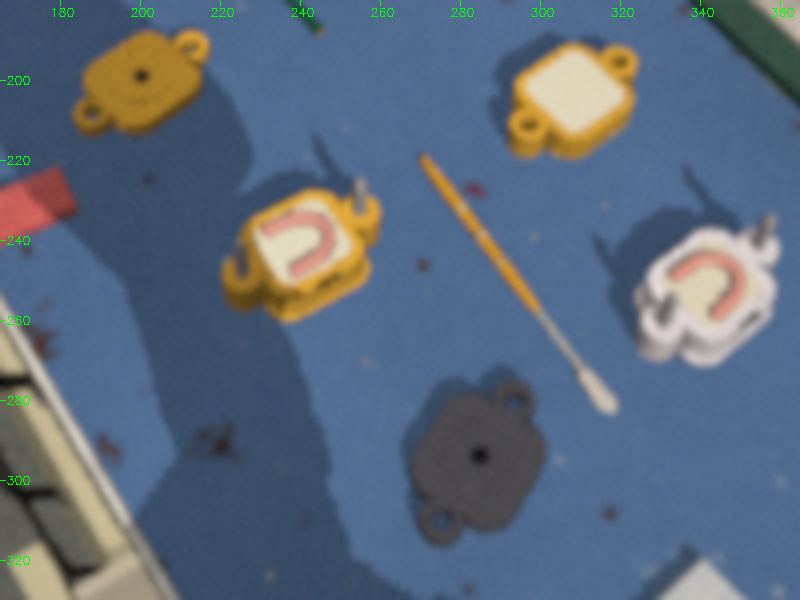

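Run:
```python
from h import *
from workcell import env
i=env.camera_info("scene")
D={"aring":([[261.75,170.75],[282.25,156.5]],.022),"bring":([[296.75,211],[319.75,195.25]],.022),
"blid":([[188,208.5],[212.5,191.75],[200.25,198.75]],.012),"alid":([[221.5,142.25],[243.5,131.25],[232.5,135.5]],.012),
"blow":([[225.25,242.5],[255.25,225.25]],.058),"alow":([[333,247],[357.25,234.5]],.058),"black":([[275,310],[294,279],[285,293.75]],.012),
"pencil":([[220.5,162],[245,187.5]],.004),"spat":([[271,219.5],[318,281.5]],.004),"cup":([[185,148]],.046)}
for k,(uv,z) in D.items():
    P=ray(i,uv,z); print(k,P[:,:2].round(4).tolist(),"mid",P[:2,:2].mean(0).round(4),"d",np.linalg.norm(P[0]-P[-1] if len(P)==2 else P[0]-P[1]).round(4),"ang",np.degrees(np.arctan2(*(P[1]-P[0])[1::-1])).round(1) if len(P)>1 else "", "reach",np.hypot(*P[:2,:2].mean(0)).round(3))
s=env.state()
T=np.eye(4);T[:3,:3]=R.from_rotvec(s["eef_rot"]).as_matrix();T[:3,3]=s["tool_pos"]
print(np.linalg.inv(T)@env.camera_info("wrist")["extrinsics"]); print(T)
```

```text
aring [[0.6084, 0.0991], [0.6835, 0.1101]] mid [0.6459 0.1046] d 0.0758 ang 8.3 reach 0.654
bring [[0.6054, -0.0517], [0.6823, -0.0464]] mid [ 0.6438 -0.0491] d 0.077 ang 4.0 reach 0.646
blid [[0.3952, 0.1062], [0.4704, 0.1176], [0.4342, 0.1155]] mid [0.4328 0.1119] d 0.0761 ang 8.7 reach 0.447
alid [[0.5798, 0.256], [0.656, 0.2595], [0.6201, 0.2621]] mid [0.6179 0.2577] d 0.0763 ang 2.6 reach 0.67
blow [[0.4099, -0.0482], [0.4872, -0.0481]] mid [ 0.4486 -0.0481] d 0.0773 ang 0.1 reach 0.451
alow [[0.5936, -0.1849], [0.6582, -0.1915]] mid [ 0.6259 -0.1882] d 0.065 ang -5.8 reach 0.654
black [[0.4238, -0.213], [0.4966, -0.1819], [0.461, -0.1971]] mid [ 0.4602 -0.1974] d 0.0793 ang 23.1 reach 0.501
pencil [[0.5423, 0.1997], [0.5493, 0.0889]] mid [0.5458 0.1443] d 0.111 ang -86.4 reach 0.565
spat [[0.5476, -0.0279], [0.5387, -0.213]] mid [ 0.5431 -0.1205] d 0.1852 ang -92.7 reach 0.556Traceback (most recent call last):
  File "<stdin>", line 9, in <module>
IndexError: index 1 is out of bounds for axis 0 with size 1
```

```bash
cat >> h.py <<'E'
def pose(s):
    T=np.eye(4);T[:3,:3]=R.from_rotvec(s["eef_rot"]).as_matrix();T[:3,3]=s["tool_pos"];return T
def target(x,y,z,yawdeg):
    # tool down, tool x at yaw
    T=np.eye(4);T[:3,:3]=(R.from_euler("z",yawdeg,degrees=True)*R.from_rotvec([np.pi,0,0])).as_matrix();T[:3,3]=[x,y,z];return T
def plan(s,x,y,z,yaw):
    D=np.linalg.inv(pose(s))@target(x,y,z,yaw)
    print("shift mm",(D[:3,3]*1000).round(1),"turn deg",np.degrees(R.from_matrix(D[:3,:3]).as_rotvec()).round(2),"n>=",np.ceil(max(np.linalg.norm(D[:3,3])/.0625,np.degrees(np.linalg.norm(R.from_matrix(D[:3,:3]).as_rotvec()))/10.7)))
def show(s):
    T=pose(s);print("t",round(s["time"],2),"pos",s["tool_pos"].round(4),"yaw",np.degrees(np.arctan2(T[1,0],T[0,0])).round(2),"tilt",T[:3,2].round(4),"F",s["wrist_force"].round(1),"op",round(s["opening"],4))
E
python3 - <<'E'
from h import *
from workcell import env
s=env.state();show(s);plan(s,.644,-.049,.385,4.0)
print((np.linalg.inv(pose(s))@env.camera_info("wrist")["extrinsics"]).round(4))
E
```

```text
t 0.15 pos [ 0.2558 -0.6244  0.4039] yaw 22.28 tilt [-6.0e-04  1.2e-03 -1.0e+00] F [ 0.7  0.  -0.2] op 0.0879
shift mm [ 577.3 -385.3   19.4] turn deg [-0.08  0.02 18.28] n>= 12.0
[[-1.000e-04 -9.623e-01 -2.721e-01  7.380e-02]
 [ 1.000e+00 -2.000e-04  6.000e-04 -8.000e-04]
 [-7.000e-04 -2.721e-01  9.623e-01  2.020e-02]
 [ 0.000e+00  0.000e+00  0.000e+00  1.000e+00]]
```

```bash
python3 -m pendant '[[[50,-33,2,0,0,2],[100,-66,4,0,0,4],[150,-99,6,0,0,6],[200,-132,8,0,0,8],[250,-165,10,0,0,10]]]' 1 30
python3 - <<'E'
from h import *
from workcell import env
s=env.state();show(s);plan(s,.644,-.049,.385,4.0)
E
```

```text
time: 0.78
tool_pos: [0.4254, -0.3752, 0.394]
eef_rot: [-3.123, -0.334, 0.001]
wrist_force: [0.6, -0.6, 0.3]
opening: 0.0878
t 0.78 pos [ 0.4254 -0.3752  0.394 ] yaw 12.21 tilt [-6.0e-04  1.2e-03 -1.0e+00] F [ 0.6 -0.6  0.3] op 0.0878
shift mm [ 282.7 -272.6    9.3] turn deg [-0.07  0.03  8.21] n>= 7.0
```

```bash
python3 -m pendant '[[[40,-39,2,0,0,2],[81,-78,3,0,0,4],[121,-117,4,0,0,6],[162,-156,6,0,0,8],[202,-195,8,0,0,8.2]]]'; python3 -m pendant '[[[40,-39,1,0,0,0],[80,-78,1.5,0,0,0],[80.5,-78,1.5,0,0,0],[80.5,-78,1.5,0,0,0]]]';python3 - <<'E'
from h import *
from workcell import env
s=env.state();show(s)
i=env.camera_info("wrist");im=env.snapshot("wrist")[:,:,::-1];cv2.imwrite("pics/w1.png",im)
import pickle;pickle.dump(i,open("pics/w1.pkl","wb"))
crop(im,0,0,512,384,1,"pics/w1a.png")
print(proj(i,[[.6054,-.0517,.022],[.6823,-.0464,.022]]))
E
```

```text
time: 1.4
tool_pos: [0.5823, -0.1403, 0.386]
eef_rot: [-3.139, -0.109, 0.001]
wrist_force: [0.6, -0.3, -0.1]
opening: 0.0874
time: 1.9
tool_pos: [0.6568, -0.0575, 0.384]
eef_rot: [-3.139, -0.108, 0.003]
wrist_force: [-0.3, -0.5, -0.8]
opening: 0.0876
t 1.9 pos [ 0.6568 -0.0575  0.384 ] yaw 3.96 tilt [-2.1e-03  4.0e-04 -1.0e+00] F [-0.3 -0.5 -0.8] op 0.0876
[[247.31608114 207.61504861]
 [246.92660115 150.63698882]]
```

View pics/w1a.png

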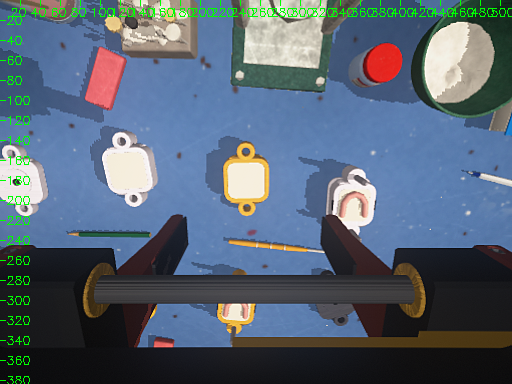

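The wrist view shows the brass ring at the centre (holes near (246,151) and (247,208)), with the alu ring on the left (holes (122,141),(134,198)) and alu lower on the right. Zooming in.

```bash
python3 - <<'E'
from h import *
im=cv2.imread("pics/w1.png")
crop(im,210,130,80,90,6,"pics/w1b.png")
crop(im,90,120,80,90,6,"pics/w1c.png")
crop(im,310,150,80,90,6,"pics/w1d.png")
c=[cv2.imread(f"pics/w1{k}.png") for k in "bcd"]
cv2.imwrite("pics/w1e.png",cv2.resize(np.hstack(c),(800,300)) if 0 else np.hstack(c)[:, :])
E
python3 -c "
import cv2;im=cv2.imread('pics/w1e.png');print(im.shape);cv2.imwrite('pics/w1f.png',im[:,:960][:,:800])"
```

```text
(540, 1440, 3)
```

View pics/w1b.png

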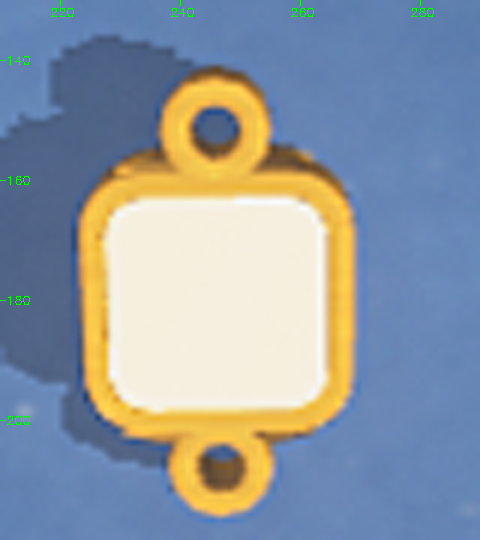

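View pics/w1c.png

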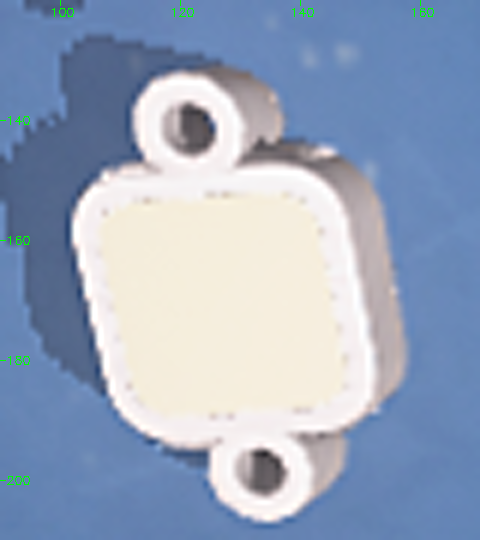

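View pics/w1d.png

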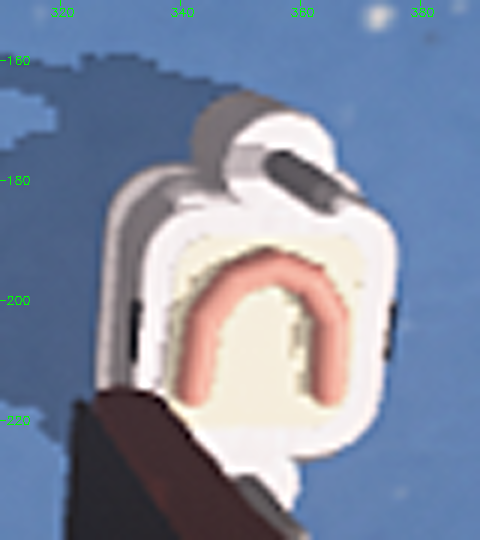

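```bash
cat >> h.py <<'E'
def meas(i,uv,z):
    P=ray(i,uv,z); d=P[1]-P[0]
    print("mid",P[:2,:2].mean(0).round(4),"d",np.linalg.norm(d).round(4),"ang",np.degrees(np.arctan2(d[1],d[0])).round(2))
    return P
E
python3 - <<'E'
from h import *
from workcell import env
import pickle
i=pickle.load(open("pics/w1.pkl","rb"))
meas(i,[[246.4,207.4],[245.4,151.4]],.022)
meas(i,[[133.8,197.9],[121.4,140.9]],.022)
plan(env.state(),.450,-.048,.421,0)
E
```

```text
mid [ 0.6434 -0.0475] d 0.0758 ang 4.48
mid [0.6461 0.1064] d 0.0757 ang 8.74
shift mm [-205.4  -24.4  -36.4] turn deg [-0.    0.11  3.87] n>= 4.0
```

```bash
python3 -m pendant '[[[-50,-8,-9,0,0,1],[-100,-16,-18,0,0,2],[-150,-20,-27,0,0,3],[-194,-14,-36,0,0.1,3.9],[-194,-14,-36,0,0.1,3.9]]]'; python3 -m pendant '[[[0,0,0,0,0,0],[0,0,0,0,0,0]]]';python3 - <<'E'
from h import *
from workcell import env
s=env.state();show(s)
i=env.camera_info("wrist");im=env.snapshot("wrist")[:,:,::-1];cv2.imwrite("pics/w2.png",im)
import pickle;pickle.dump(i,open("pics/w2.pkl","wb"))
crop(im,180,120,133,100,6,"pics/w2a.png")
print(proj(i,[[.4099,-.0482,.058],[.4872,-.0481,.058]]))
E
```

```text
time: 2.58
tool_pos: [0.459, -0.0599, 0.4214]
eef_rot: [3.14, -0.008, 0.001]
wrist_force: [0.7, -0.4, -0.4]
opening: 0.0876
time: 2.82
tool_pos: [0.4594, -0.0604, 0.4213]
eef_rot: [3.14, -0.01, 0.001]
wrist_force: [-0.4, 0.0, -1.1]
opening: 0.088
t 2.83 pos [ 0.4594 -0.0604  0.4213] yaw -0.36 tilt [ 5.0e-04 -1.3e-03 -1.0e+00] F [-0.4  0.  -1.1] op 0.088
[[244.93175263 207.03223709]
 [243.9240547  150.0037432 ]]
```

View pics/w2a.png

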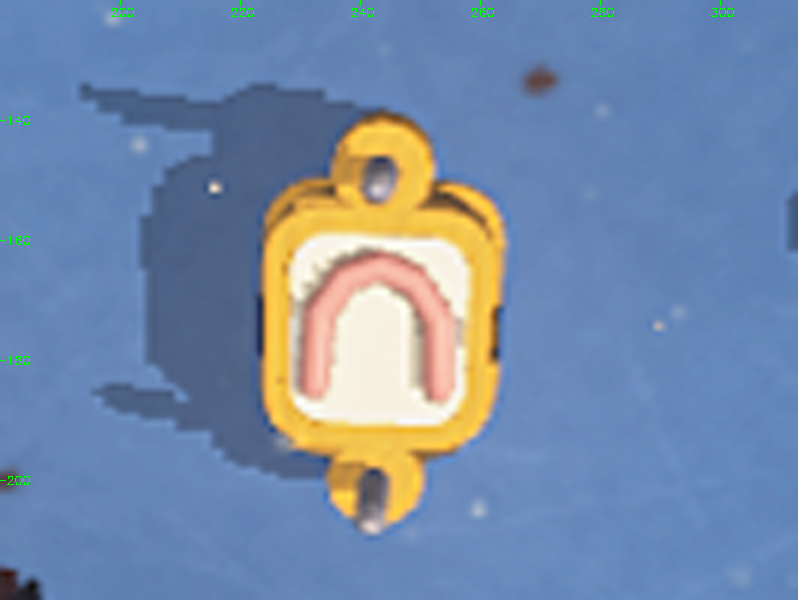

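View pics/w2.png

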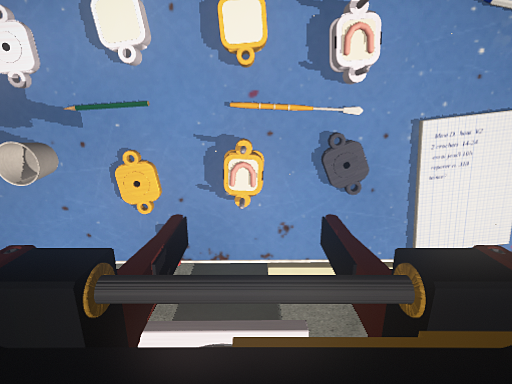

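```bash
cat >> h.py <<'E'
def circ(x,y,z,r,n=60):
    a=np.linspace(0,2*np.pi,n);return np.c_[x+r*np.cos(a),y+r*np.sin(a),np.full(n,z)]
def overlay(i,im,x,y,ang,items,x0,y0,w,h,s,fn):
    c=cv2.resize(im[y0:y0+h,x0:x0+w],None,fx=s,fy=s,interpolation=cv2.INTER_CUBIC)
    a=np.radians(ang);M=np.array([[np.cos(a),-np.sin(a),0],[np.sin(a),np.cos(a),0],[0,0,1]])
    for P,col in items:
        q=proj(i,P@M.T+[x,y,0]); q=((q-[x0,y0]+.5)*s-.5)
        cv2.polylines(c,[np.round(q*8).astype(np.int32)],True,col,1,cv2.LINE_AA,3)
    cv2.imwrite(fn,c)
LOW=[(circ(sx*.038,0,z,r),col) for sx in(-1,1) for z,r,col in((.026,.004,(0,255,0)),(.052,.004,(255,255,0)),(.058,.0025,(0,0,255)),(.026,.012,(255,0,255)))]
E
python3 - <<'E'
from h import *
import pickle
i=pickle.load(open("pics/w2.pkl","rb"))
P=meas(i,[[241.6,206.4],[242.4,151.2]],.058)
m=P[:,:2].mean(0);d=P[1]-P[0]
overlay(i,cv2.imread("pics/w2.png"),m[0],m[1],np.degrees(np.arctan2(d[1],d[0])),LOW,210,125,66,90,8,"pics/w2o.png")
E
```

```text
mid [ 0.4483 -0.0449] d 0.0749 ang -1.86
```

View pics/w2o.png

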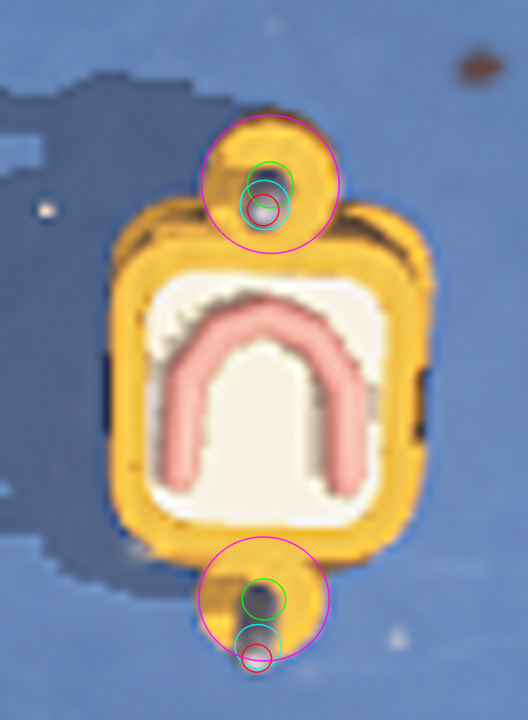

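Overlay matches the brass lower: mid (0.4483, -0.0448), angle about -2°. Now pick up the brass ring.

Run:
```python
from h import *
from workcell import env
plan(env.state(),.6434,-.0475,.25,4.5)
```

```text
shift mm [183.7 -13.9 171.2] turn deg [ 0.07 -0.01 -4.83] n>= 5.0
```

```bash
python3 -m pendant '[[[37,-3,34,0,0,-1],[74,-6,68,0,0,-2],[110,-8,102,0,0,-3],[147,-11,137,0,0,-4],[183.7,-13.9,171.2,0.07,0,-4.8]]]'; python3 -m pendant '[[[0,0,0,0,0,0]]]';python3 - <<'E'
from h import *
from workcell import env
s=env.state();show(s);plan(s,.6434,-.0475,.186,4.5)
E
```

```text
time: 3.5
tool_pos: [0.6451, -0.0471, 0.2478]
eef_rot: [-3.139, -0.124, 0.001]
wrist_force: [1.0, -0.0, 0.7]
opening: 0.0874
time: 3.62
tool_pos: [0.6461, -0.0463, 0.2434]
eef_rot: [-3.138, -0.126, 0.009]
wrist_force: [-1.2, -0.5, 0.3]
opening: 0.0881
t 3.62 pos [ 0.6461 -0.0463  0.2434] yaw 4.58 tilt [-0.0058  0.0012 -1.    ] F [-1.2 -0.5  0.3] op 0.0881
shift mm [-2.4  1.  57.4] turn deg [-0.1   0.33  0.08] n>= 1.0
```

```bash
python3 -m pendant '[[[-2.4,1,30,0,0.3,0],[-2.4,1,50,0,0.3,0],[-2.4,1,57,0,0.3,0],[-2.4,1,57,0,0.3,0]]]'
python3 - <<'E'
from h import *
from workcell import env
s=env.state();show(s);plan(s,.6434,-.0475,.186,4.5)
E
```

```text
time: 4.12
tool_pos: [0.6435, -0.0474, 0.1867]
eef_rot: [-3.137, -0.125, 0.0]
wrist_force: [0.1, 0.2, -0.2]
opening: 0.0879
t 4.12 pos [ 0.6435 -0.0474  0.1867] yaw 4.58 tilt [-3.0e-04  1.6e-03 -1.0e+00] F [ 0.1  0.2 -0.2] op 0.0879
shift mm [-0.1  0.   0.7] turn deg [-0.09  0.01  0.08] n>= 1.0
```

Close, moderately firm (30 N), and check with the camera.

```bash
python3 -m pendant '[[[0,0,0.5,0,0,0],[0,0,0.5,0,0,0],[0,0,0.5,0,0,0],[0,0,0.5,0,0,0],[0,0,0.5,0,0,0]]]' 0.5 30;  python3 -m pendant '[[[0,0,0,0,0,0],[0,0,0,0,0,0]]]'
python3 - <<'E'
from h import *
from workcell import env
s=env.state();show(s)
i=env.camera_info("wrist");im=env.snapshot("wrist")[:,:,::-1];cv2.imwrite("pics/w3.png",im)
import pickle;pickle.dump((i,s),open("pics/w3.pkl","wb"))
E
```

```text
time: 4.75
tool_pos: [0.6437, -0.0476, 0.1868]
eef_rot: [-3.138, -0.125, -0.0]
wrist_force: [-1.7, -0.2, 5.1]
opening: 0.0598
time: 5.0
tool_pos: [0.6437, -0.0475, 0.1867]
eef_rot: [-3.138, -0.125, -0.0]
wrist_force: [-1.0, -0.7, 3.0]
opening: 0.0601
t 5.0 pos [ 0.6437 -0.0475  0.1867] yaw 4.57 tilt [ 2.0e-04  1.5e-03 -1.0e+00] F [-1.  -0.7  3. ] op 0.0601
```

View pics/w3.png

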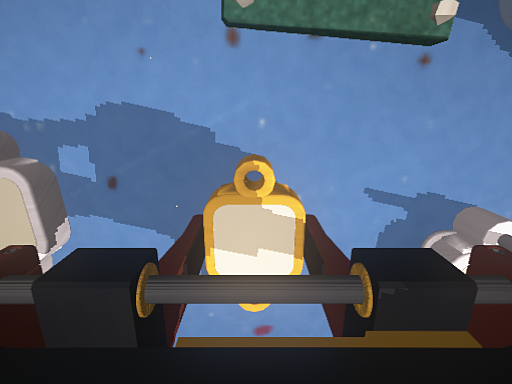

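Run:
```python
from h import *
import pickle
i,s=pickle.load(open("pics/w3.pkl","rb"));im=cv2.imread("pics/w3.png")
crop(im,195,150,120,110,6,"pics/w3a.png")
# overlay nominal in hand
IT=[(circ(.038,0,z,.0055),c) for z,c in((.022,(0,0,255)),(0,(0,255,0)))]+[(circ(.038,0,.022,.012),(255,0,255)),(np.array([[-.03,-.03,.022],[.03,-.03,.022],[.03,.03,.022],[-.03,.03,.022]]),(255,255,0))]
overlay(i,im,s["tool_pos"][0],s["tool_pos"][1],4.57,IT,195,150,120,110,6,"pics/w3o.png")
```

```text
(no output)
```

View pics/w3o.png

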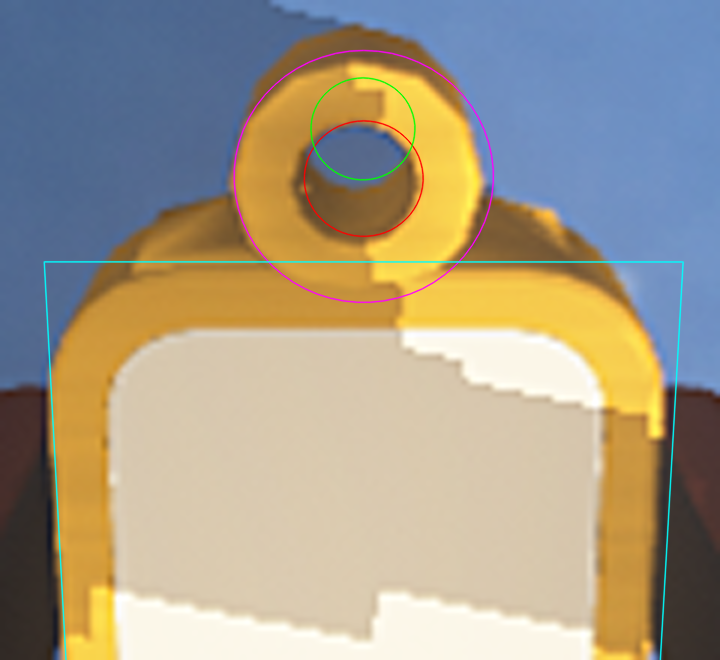

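Gripped at 60 mm, centred; the in-hand overlay is offset only ~0.6 mm. Lift and go over the brass lower.

```bash
python3 -m pendant '[[[0,0,-30,0,0,0],[0,0,-70,0,0,0],[0,0,-110,0,0,0],[0,0,-115,0,0,0]]]' 0 40
python3 - <<'E'
from h import *
from workcell import env
s=env.state();show(s);plan(s,.4487,-.0456,.295,-2)
E
```

```text
time: 5.55
tool_pos: [0.6444, -0.0476, 0.3038]
eef_rot: [-3.138, -0.125, -0.007]
wrist_force: [0.5, -0.2, -3.8]
opening: 0.0594
t 5.55 pos [ 0.6444 -0.0476  0.3038] yaw 4.57 tilt [ 0.0044  0.0015 -1.    ] F [ 0.5 -0.2 -3.8] op 0.0594
shift mm [-194.9  -17.6    7.9] turn deg [-0.08 -0.25  6.57] n>= 4.0
```

```bash
python3 -m pendant '[[[-45,-4,2,0,0,1.5],[-90,-8,4,0,-0.2,3],[-135,-12,6,0,-0.2,4.5],[-175,-16,8,0,-0.2,6],[-194.9,-17.6,8,0,-0.2,6.57]]]'; python3 -m pendant '[[[0,0,0,0,0,0],[0,0,0,0,0,0]]]'
python3 - <<'E'
from h import *
from workcell import env
s=env.state();show(s);plan(s,.4487,-.0456,.250,-2)
E
```

```text
time: 6.18
tool_pos: [0.4453, -0.0457, 0.2927]
eef_rot: [-3.14, 0.055, 0.007]
wrist_force: [0.9, -0.4, -3.3]
opening: 0.0599
time: 6.42
tool_pos: [0.4457, -0.0457, 0.2919]
eef_rot: [-3.14, 0.055, 0.009]
wrist_force: [0.6, -0.6, -4.4]
opening: 0.0596
t 6.42 pos [ 0.4457 -0.0457  0.2919] yaw -2.01 tilt [-0.0056  0.0015 -1.    ] F [ 0.6 -0.6 -4.4] op 0.0596
shift mm [ 3.3 -0.1 41.9] turn deg [-0.07  0.32 -0.01] n>= 1.0
```

```bash
python3 -m pendant '[[[3.3,-0.1,20,0,0.3,0],[3.3,-0.1,36,0,0.3,0],[3.3,-0.1,42,0,0.3,0],[3.3,-0.1,42,0,0.3,0],[3.3,-0.1,42,0,0.3,0]]]'
python3 - <<'E'
from h import *
from workcell import env
s=env.state();show(s);plan(s,.4487,-.0456,.250,-2)
i=env.camera_info("wrist");im=env.snapshot("wrist")[:,:,::-1];cv2.imwrite("pics/w4.png",im)
cv2.imwrite("pics/s4.png",cv2.resize(env.snapshot("side")[150:230,220:340,::-1],None,fx=6,fy=6,interpolation=cv2.INTER_CUBIC))
crop(im,195,120,133,110,6,"pics/w4a.png")
E
```

```text
time: 7.05
tool_pos: [0.4493, -0.0456, 0.2504]
eef_rot: [-3.14, 0.055, -0.001]
wrist_force: [0.3, -0.7, -2.9]
opening: 0.0598
t 7.05 pos [ 0.4493 -0.0456  0.2504] yaw -2.01 tilt [ 7.0e-04  1.3e-03 -1.0e+00] F [ 0.3 -0.7 -2.9] op 0.0598
shift mm [-0.6 -0.   0.4] turn deg [-0.08 -0.04 -0.01] n>= 1.0
```

View pics/w4a.png

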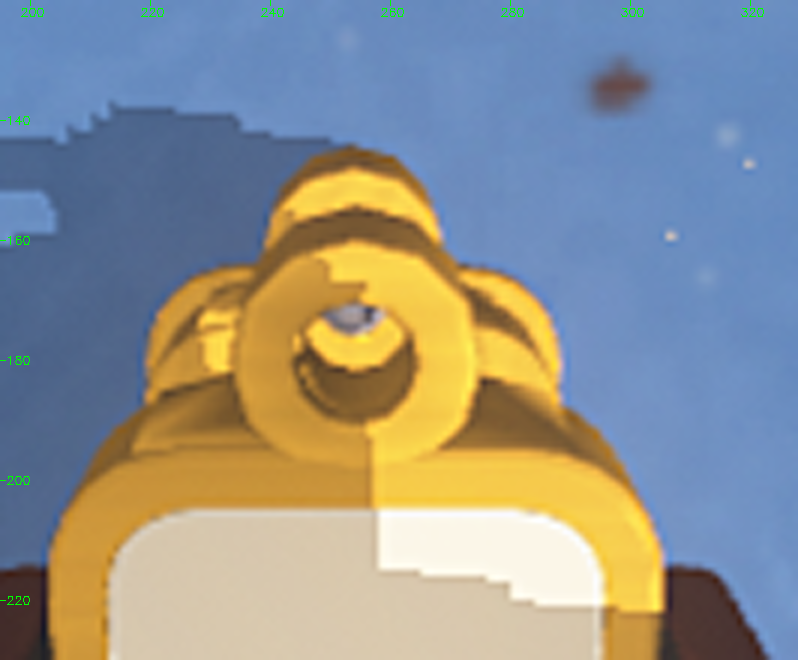

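View pics/s4.png

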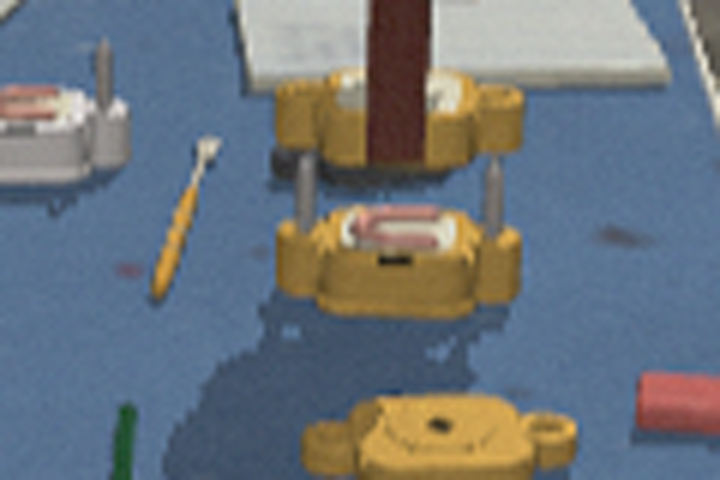

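The post is centred in the hole (x≈353 against 355), and the side view agrees. Lower the ring.

```bash
python3 -m pendant '[[[-0.6,0,6,0,0,0],[-0.6,0,12,0,0,0],[-0.6,0,16,0,0,0],[-0.6,0,18,0,0,0]]]';python3 - <<'E'
from h import *
from workcell import env
s=env.state();show(s);plan(s,.4487,-.0456,.2124,-2)
E
```

```text
time: 7.65
tool_pos: [0.4484, -0.0456, 0.232]
eef_rot: [-3.14, 0.055, -0.0]
wrist_force: [1.1, 0.4, -3.5]
opening: 0.0599
t 7.65 pos [ 0.4484 -0.0456  0.232 ] yaw -2.01 tilt [ 2.0e-04  1.3e-03 -1.0e+00] F [ 1.1  0.4 -3.5] op 0.0599
shift mm [ 0.3  0.  19.6] turn deg [-0.07 -0.01 -0.01] n>= 1.0
```

```bash
python3 -m pendant '[[[0,0,6,0,0,0],[0,0,12,0,0,0],[0,0,16,0,0,0],[0,0,18,0,0,0],[0,0,19,0,0,0]]]';python3 - <<'E'
from h import *
from workcell import env
s=env.state();show(s);plan(s,.4487,-.0456,.2124,-2)
E
```

```text
time: 8.28
tool_pos: [0.4484, -0.0456, 0.2129]
eef_rot: [-3.14, 0.055, -0.0]
wrist_force: [0.1, 0.7, -3.8]
opening: 0.0599
t 8.28 pos [ 0.4484 -0.0456  0.2129] yaw -2.01 tilt [ 1.0e-04  1.3e-03 -1.0e+00] F [ 0.1  0.7 -3.8] op 0.0599
shift mm [0.3 0.  0.5] turn deg [-0.07 -0.   -0.01] n>= 1.0
```

```bash
python3 -m pendant '[[[0,0,0.7,0,0,0],[0,0,1.2,0,0,0]]]'; python3 -m pendant '[[[0,0,0,0,0,0],[0,0,0,0,0,0],[0,0,0,0,0,0],[0,0,0,0,0,0]]]' 1;python3 - <<'E'
from h import *
from workcell import env
s=env.state();show(s)
i=env.camera_info("wrist");im=env.snapshot("wrist")[:,:,::-1];cv2.imwrite("pics/w5.png",im)
cv2.imwrite("pics/s5.png",cv2.resize(env.snapshot("side")[150:230,220:340,::-1],None,fx=6,fy=6,interpolation=cv2.INTER_CUBIC))
E
```

```text
time: 8.52
tool_pos: [0.4485, -0.0455, 0.2126]
eef_rot: [-3.14, 0.055, -0.0]
wrist_force: [-5.6, 1.1, 16.5]
opening: 0.0595
time: 9.02
tool_pos: [0.4485, -0.0455, 0.2126]
eef_rot: [-3.14, 0.055, -0.0]
wrist_force: [-0.2, -0.1, 0.2]
opening: 0.0871
t 9.03 pos [ 0.4485 -0.0455  0.2126] yaw -2.02 tilt [ 3.e-04  1.e-03 -1.e+00] F [-0.2 -0.1  0.2] op 0.0871
```

View pics/w5.png

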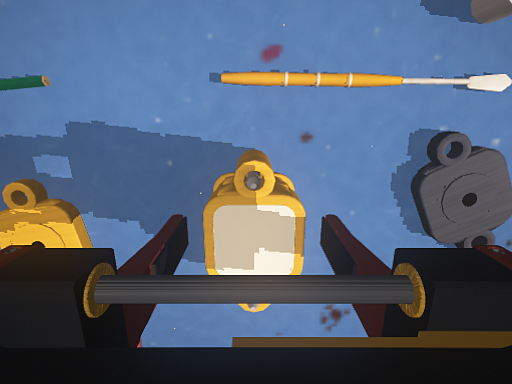

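View pics/s5.png

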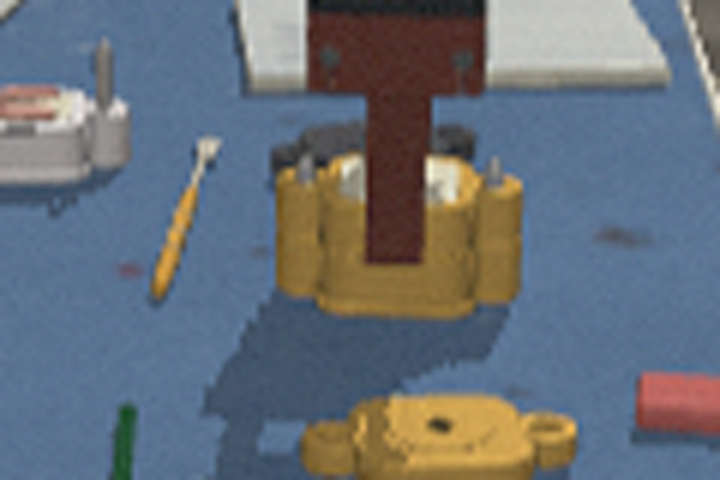

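Brass ring is seated: contact at 0.2126 as expected, with both posts showing through. Next, look at the brass lid.

Run:
```python
from h import *
from workcell import env
import pickle
plan(env.state(),.446,.105,.375,8.5)
i=pickle.load(open("pics/w2.pkl","rb"));crop(cv2.imread("pics/w2.png"),90,130,90,100,6,"pics/w2l.png")
print(ray(i,[[22,163]],.046),proj(i,[[.4342,.1155,.0135]]))
```

```text
shift mm [  -7.7 -150.5 -162.3] turn deg [-6.000e-02 -1.000e-02 -1.051e+01] n>= 4.0
[[0.47003735 0.24857335 0.046     ]] [[135.76227038 182.28693087]]
```

View pics/w2l.png

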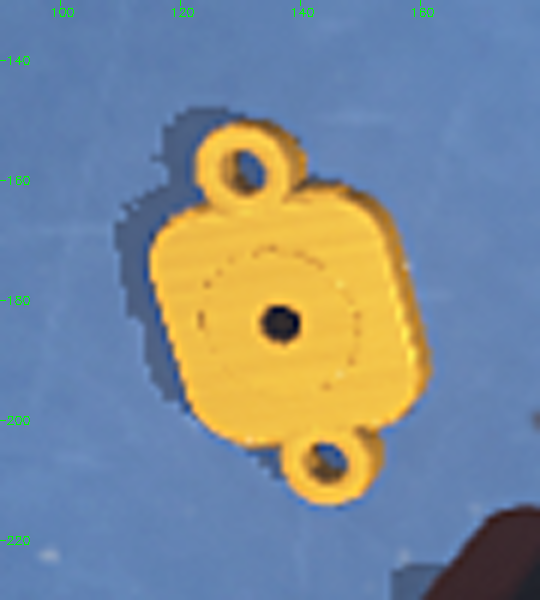

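Run:
```python
from h import *
from workcell import env
import pickle
i=pickle.load(open("pics/w2.pkl","rb"))
print(meas(i,[[144.1,206.8],[130.1,158.2]],.012)); print(ray(i,[[136.4,183.4]],.0135))
plan(env.state(),.4335,.1145,.26,9.6)
```

```text
mid [0.4325 0.1141] d 0.0761 ang 8.73
[[0.39488565 0.10829168 0.012     ]
 [0.47014057 0.11984784 0.012     ]]
[[0.43247979 0.11476667 0.0135    ]]
shift mm [ -20.6 -159.4  -47.3] turn deg [-6.000e-02 -1.000e-02 -1.161e+01] n>= 3.0
```

```bash
python3 -m pendant '[[[0,0,-40,0,0,-0],[-5,-30,-65,0,0,-2],[-12,-80,-65,0,0,-5],[-17,-130,-60,0,0,-9],[-20,-160,-55,0,0,-10.8]]]'; python3 -m pendant '[[[0,0,5,0,0,0],[0,0,5,0,0,0]]]'
python3 - <<'E'
from h import *
from workcell import env
s=env.state();show(s);plan(s,.4327,.1137,.1845,8.7)
E
```

```text
time: 9.75
tool_pos: [0.4338, 0.1174, 0.2679]
eef_rot: [-3.13, -0.246, -0.002]
wrist_force: [-0.3, 0.1, -0.4]
opening: 0.0879
time: 10.0
tool_pos: [0.4336, 0.1166, 0.2625]
eef_rot: [-3.131, -0.245, 0.0]
wrist_force: [-0.4, -0.7, 0.0]
opening: 0.0876
t 10.0 pos [0.4336 0.1166 0.2625] yaw 8.96 tilt [-2.0e-04  1.1e-03 -1.0e+00] F [-0.4 -0.7  0. ] op 0.0876
shift mm [-1.3  2.8 78. ] turn deg [-0.06  0.    0.26] n>= 2.0
```

```bash
python3 -m pendant '[[[-1.3,2.8,35,0,0,0.2],[-1.3,2.8,65,0,0,0.2],[-1.3,2.8,76,0,0,0.2],[-1.3,2.8,78,0,0,0.2],[-1.3,2.8,78,0,0,0.2]]]'; python3 -m pendant '[[[0,0,0,0,0,0],[0,0,0,0,0,0],[0,0,0,0,0,0],[0,0,0,0,0,0],[0,0,0,0,0,0]]]' 0 40
python3 - <<'E'
from h import *
from workcell import env
s=env.state();show(s);
i=env.camera_info("wrist");im=env.snapshot("wrist")[:,:,::-1];cv2.imwrite("pics/w6.png",im)
IT=[(circ(.038,0,z,.0055),c) for z,c in((.012,(0,0,255)),(0,(0,255,0)))]+[(circ(.038,0,.012,.012),(255,0,255)),(np.array([[-.03,-.03,.012],[.03,-.03,.012],[.03,.03,.012],[-.03,.03,.012]]),(255,255,0))]
overlay(i,im,s["tool_pos"][0],s["tool_pos"][1],8.7,IT,195,150,120,130,6,"pics/w6o.png")
E
```

```text
time: 10.62
tool_pos: [0.4332, 0.1135, 0.1851]
eef_rot: [-3.131, -0.239, -0.001]
wrist_force: [0.4, 0.5, -0.7]
opening: 0.0879
time: 11.25
tool_pos: [0.4333, 0.1137, 0.1854]
eef_rot: [-3.131, -0.239, -0.002]
wrist_force: [-0.5, -0.1, 6.0]
opening: 0.0596
t 11.25 pos [0.4333 0.1137 0.1854] yaw 8.73 tilt [ 0.0013  0.0014 -1.    ] F [-0.5 -0.1  6. ] op 0.0596
```

View pics/w6o.png

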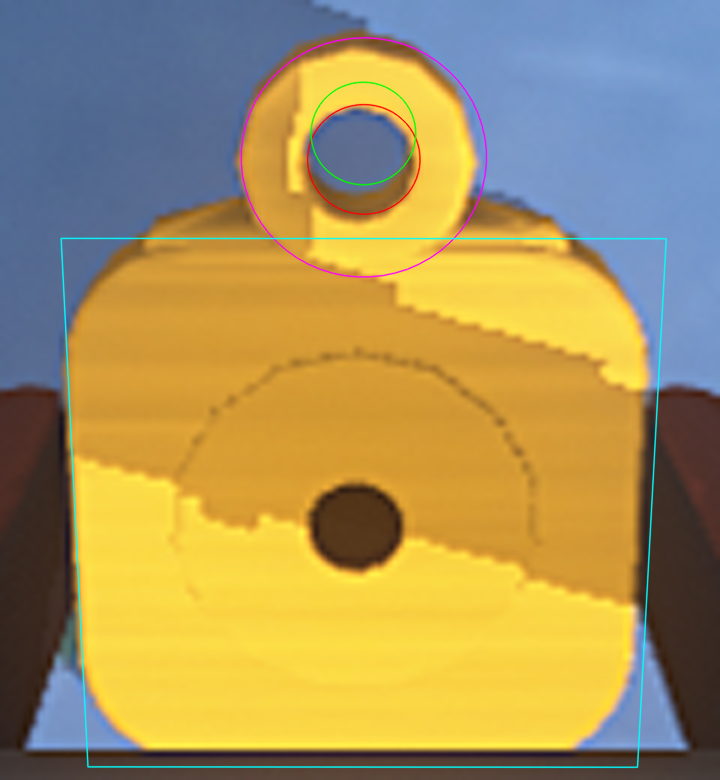

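```bash
python3 -m pendant '[[[0,0,-30,0,0,0],[0,0,-70,0,0,0],[0,0,-100,0,0,0],[0,0,-102,0,0,0],[0,0,-102,0,0,0]]]'
python3 - <<'E'
from h import *
from workcell import env
s=env.state();show(s);plan(s,.4486,-.0455,.285,-2)
E
```

```text
time: 11.92
tool_pos: [0.4327, 0.1132, 0.2865]
eef_rot: [-3.132, -0.239, -0.0]
wrist_force: [0.3, -0.4, -2.9]
opening: 0.0597
t 11.93 pos [0.4327 0.1132 0.2865] yaw 8.72 tilt [ 1.e-04  9.e-04 -1.e+00] F [ 0.3 -0.4 -2.9] op 0.0597
shift mm [ -8.3 159.3   1.4] turn deg [-5.000e-02 -1.000e-02  1.072e+01] n>= 3.0
```

```bash
python3 -m pendant '[[[-2,45,1,0,0,3],[-4,90,1,0,0,6],[-7,130,1,0,0,9],[-8.3,155,1,0,0,10.7],[-8.3,159.3,1,0,0,10.7]]]'
python3 - <<'E'
from h import *
from workcell import env
s=env.state();show(s);plan(s,.4486,-.0455,.252,-2)
E
```

```text
time: 12.55
tool_pos: [0.448, -0.047, 0.2838]
eef_rot: [-3.141, 0.059, 0.005]
wrist_force: [-0.2, 0.7, -2.5]
opening: 0.0593
t 12.55 pos [ 0.448  -0.047   0.2838] yaw -2.15 tilt [-3.1e-03  3.0e-04 -1.0e+00] F [-0.2  0.7 -2.5] op 0.0593
shift mm [ 0.7 -1.5 31.8] turn deg [-0.01  0.18 -0.15] n>= 1.0
```

```bash
python3 -m pendant '[[[0.7,-1.5,12,0,0.2,-0.1],[0.7,-1.5,24,0,0.2,-0.1],[0.7,-1.5,31,0,0.2,-0.1],[0.7,-1.5,31,0,0.2,-0.1],[0.7,-1.5,31,0,0.2,-0.1]]]'
python3 - <<'E'
from h import *
from workcell import env
s=env.state();show(s);plan(s,.4486,-.0455,.2331,-2)
im=env.snapshot("wrist")[:,:,::-1];cv2.imwrite("pics/w7.png",im)
crop(im,195,120,133,110,6,"pics/w7a.png")
E
```

```text
time: 13.18
tool_pos: [0.4488, -0.0453, 0.2529]
eef_rot: [-3.141, 0.055, -0.001]
wrist_force: [0.2, -0.6, -2.0]
opening: 0.0596
t 13.18 pos [ 0.4488 -0.0453  0.2529] yaw -2.02 tilt [ 6.e-04  3.e-04 -1.e+00] F [ 0.2 -0.6 -2. ] op 0.0596
shift mm [-0.2  0.2 19.8] turn deg [-0.02 -0.03 -0.02] n>= 1.0
```

View pics/w7a.png

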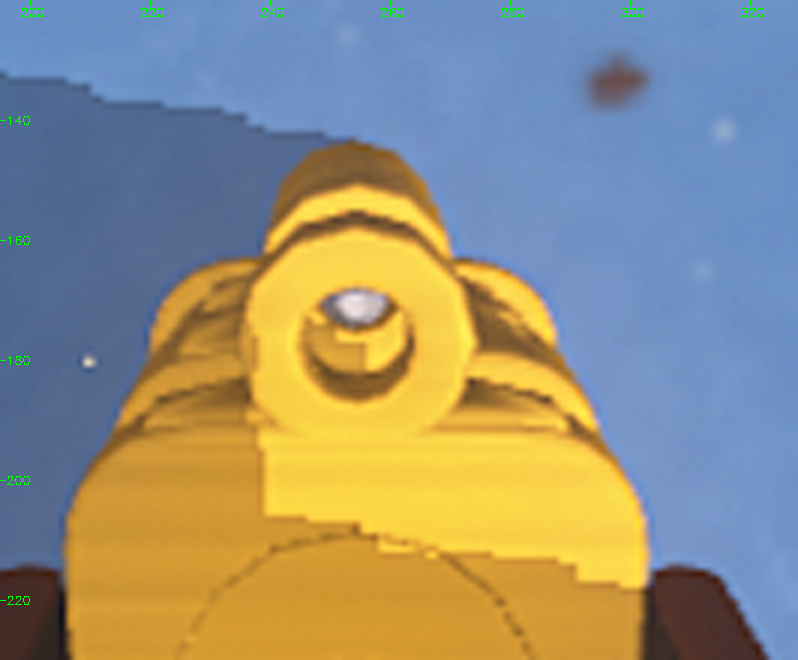

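Post lies centred under the lid hole (x≈360 vs 358). Lower it.

```bash
python3 -m pendant '[[[-0.2,0.1,5,0,0,0],[-0.2,0.1,10,0,0,0],[-0.2,0.1,15,0,0,0],[-0.2,0.1,18,0,0,0],[-0.2,0.1,18.5,0,0,0]]]'
python3 - <<'E'
from h import *
from workcell import env
s=env.state();show(s);plan(s,.4486,-.0455,.2331,-2)
E
```

```text
time: 13.85
tool_pos: [0.4486, -0.0455, 0.2343]
eef_rot: [-3.141, 0.056, -0.001]
wrist_force: [0.8, -0.4, -2.5]
opening: 0.0595
t 13.85 pos [ 0.4486 -0.0455  0.2343] yaw -2.03 tilt [ 4.e-04  3.e-04 -1.e+00] F [ 0.8 -0.4 -2.5] op 0.0595
shift mm [0.  0.  1.2] turn deg [-0.02 -0.02 -0.03] n>= 1.0
```

```bash
python3 -m pendant '[[[0,0,0.8,0,0,0],[0,0,1.7,0,0,0]]]'; python3 -m pendant '[[[0,0,0,0,0,0],[0,0,0,0,0,0],[0,0,0,0,0,0],[0,0,0,0,0,0]]]' 1;python3 - <<'E'
from h import *
from workcell import env
s=env.state();show(s)
a=cv2.resize(env.snapshot("side")[150:230,220:340,::-1],None,fx=6,fy=6,interpolation=cv2.INTER_CUBIC)
cv2.imwrite("pics/s8.png",a)
plan(s,.6461,.1064,.385,8.74)
E
```

```text
time: 14.1
tool_pos: [0.4487, -0.0454, 0.2334]
eef_rot: [-3.141, 0.056, -0.001]
wrist_force: [-5.2, -0.4, 19.5]
opening: 0.0597
time: 14.6
tool_pos: [0.4488, -0.0455, 0.2333]
eef_rot: [-3.141, 0.056, -0.001]
wrist_force: [0.4, 0.4, 0.3]
opening: 0.0878
t 14.6 pos [ 0.4488 -0.0455  0.2333] yaw -2.04 tilt [ 5.e-04  1.e-04 -1.e+00] F [0.4 0.4 0.3] op 0.0878
shift mm [ 191.9 -158.8 -151.5] turn deg [ -0.    -0.03 -10.78] n>= 5.0
```

View pics/s8.png

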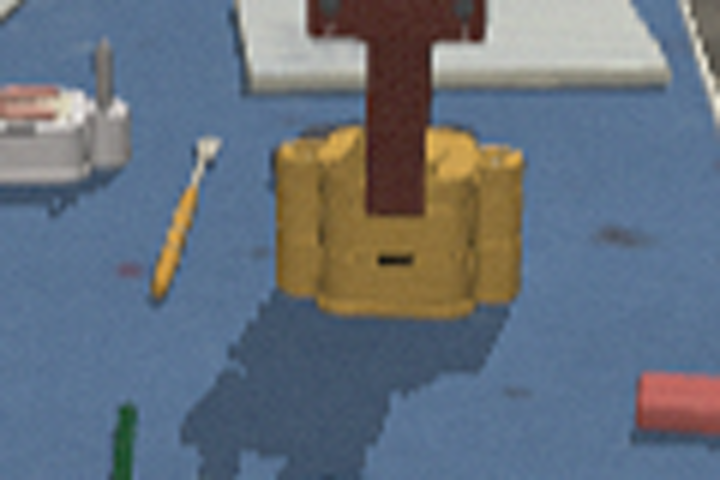

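Brass flask closed (contact at 0.2334, expected 0.2334; stack looks flush). Now look at the aluminium lower.

```bash
python3 -m pendant '[[[0,0,-45,0,0,0],[0,0,-90,0,0,0],[20,15,-130,0,0,0],[60,45,-160,0,0,1],[100,75,-185,0,0,2]]]'
python3 - <<'E'
from h import *
from workcell import env
s=env.state();show(s)
plan(s,.637,-.198,.421,-6)
E
```

```text
time: 15.28
tool_pos: [0.5468, -0.1247, 0.4201]
eef_rot: [3.14, -0.111, 0.003]
wrist_force: [1.1, -0.1, 0.6]
opening: 0.088
t 15.28 pos [ 0.5468 -0.1247  0.4201] yaw -4.04 tilt [ 2.e-03 -2.e-04 -1.e+00] F [ 1.1 -0.1  0.6] op 0.088
shift mm [95.1 66.7 -0.7] turn deg [-0.   -0.11  1.96] n>= 2.0
```

```bash
python3 -m pendant '[[[45,30,-1,0,0,1],[80,58,-1,0,0,2],[95,66.7,-1,0,0,2],[95,66.7,-1,0,0,2],[95,66.7,-1,0,0,2]]]'
python3 - <<'E'
from h import *
from workcell import env
import pickle
s=env.state();show(s)
i=env.camera_info("wrist");im=env.snapshot("wrist")[:,:,::-1];cv2.imwrite("pics/w9.png",im)
pickle.dump(i,open("pics/w9.pkl","wb"))
overlay(i,im,.6259,-.1862,-6,LOW,190,115,110,100,7,"pics/w9o.png")
crop(im,190,115,110,100,7,"pics/w9a.png")
E
```

```text
time: 15.9
tool_pos: [0.6363, -0.1972, 0.421]
eef_rot: [-3.137, 0.164, -0.002]
wrist_force: [-0.7, 0.8, 0.1]
opening: 0.0879
t 15.9 pos [ 0.6363 -0.1972  0.421 ] yaw -5.99 tilt [ 1.1e-03  4.0e-04 -1.0e+00] F [-0.7  0.8  0.1] op 0.0879
```

View pics/w9o.png

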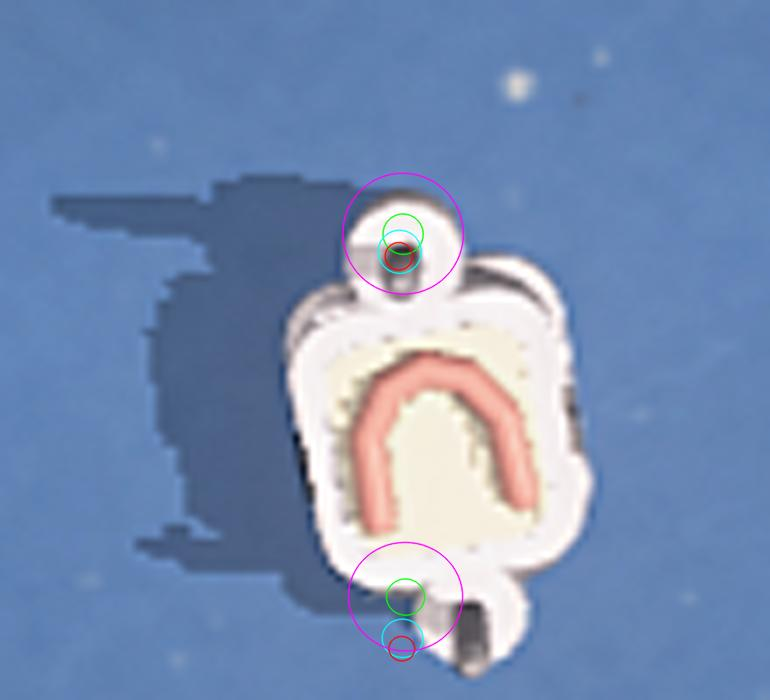

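View pics/w9a.png

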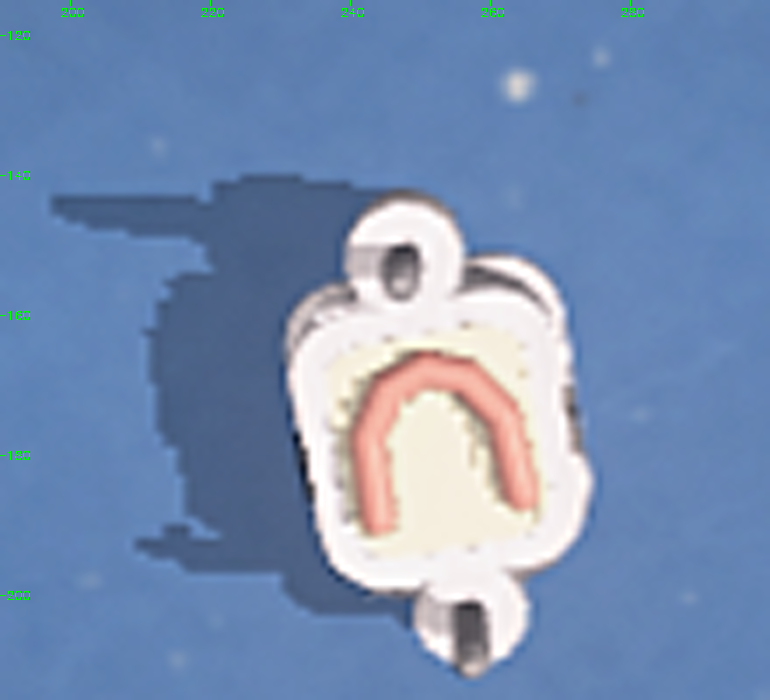

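Run:
```python
from h import *
import pickle
i=pickle.load(open("pics/w9.pkl","rb"))
P=meas(i,[[257.1,209.4],[247.0,155.3]],.058)
m=P[:,:2].mean(0);d=P[1]-P[0]
overlay(i,cv2.imread("pics/w9.png"),m[0],m[1],np.degrees(np.arctan2(d[1],d[0])),LOW,220,130,66,90,8,"pics/w9o.png")
```

```text
mid [ 0.6209 -0.1929] d 0.075 ang 4.15
```

View pics/w9o.png

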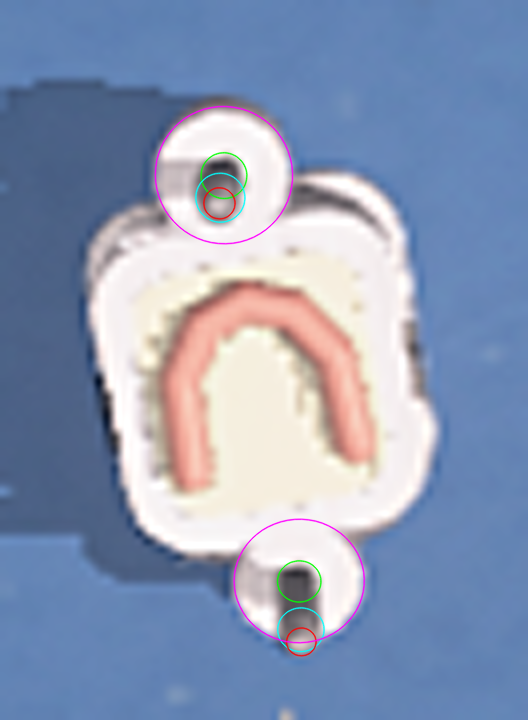

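Run:
```python
from h import *
from workcell import env
plan(env.state(),.6464,.106,.27,8.7)
```

```text
shift mm [ -21.7 -302.4  151.4] turn deg [ -0.02  -0.09 -14.68] n>= 6.0
```

```bash
python3 -m pendant '[[[-4,-52,20,0,0,-2.5],[-8,-104,45,0,0,-5],[-12,-156,70,0,0,-7.5],[-16,-208,95,0,0,-10],[-20,-260,125,0,0,-13]]]'
python3 - <<'E'
from h import *
from workcell import env
s=env.state();show(s);plan(s,.6464,.106,.26,8.7)
E
```

```text
time: 16.58
tool_pos: [0.643, 0.0658, 0.2967]
eef_rot: [-3.135, -0.196, -0.005]
wrist_force: [0.4, 0.4, -0.1]
opening: 0.088
t 16.57 pos [0.643  0.0658 0.2967] yaw 7.15 tilt [ 3.1e-03  6.0e-04 -1.0e+00] F [ 0.4  0.4 -0.1] op 0.088
shift mm [  8.3 -39.5  36.7] turn deg [-0.01 -0.18 -1.55] n>= 1.0
```

```bash
python3 -m pendant '[[[5,-25,20,0,-0.2,-1],[8.3,-38,34,0,-0.2,-1.5],[8.3,-39.5,36.7,0,-0.2,-1.5],[8.3,-39.5,36.7,0,-0.2,-1.5]]]'
python3 - <<'E'
from h import *
from workcell import env
s=env.state();show(s);plan(s,.6464,.106,.1865,8.7)
i=env.camera_info("wrist");im=env.snapshot("wrist")[:,:,::-1];cv2.imwrite("pics/w10.png",im)
IT=[(circ(.038,0,z,.0055),c) for z,c in((.022,(0,0,255)),(0,(0,255,0)))]+[(circ(.038,0,.022,.012),(255,0,255)),(np.array([[-.03,-.03,.022],[.03,-.03,.022],[.03,.03,.022],[-.03,.03,.022]]),(255,255,0))]
overlay(i,im,.6461,.1064,8.74,IT,190,130,133,140,5,"pics/w10o.png")
E
```

```text
time: 17.08
tool_pos: [0.6467, 0.1043, 0.2606]
eef_rot: [3.132, 0.234, 0.0]
wrist_force: [-0.5, -0.0, -0.7]
opening: 0.0879
t 17.07 pos [0.6467 0.1043 0.2606] yaw 8.53 tilt [ 4.e-04 -8.e-04 -1.e+00] F [-0.5 -0.  -0.7] op 0.0879
shift mm [-0.1 -1.8 74.1] turn deg [ 0.05 -0.01 -0.17] n>= 2.0
```

View pics/w10o.png

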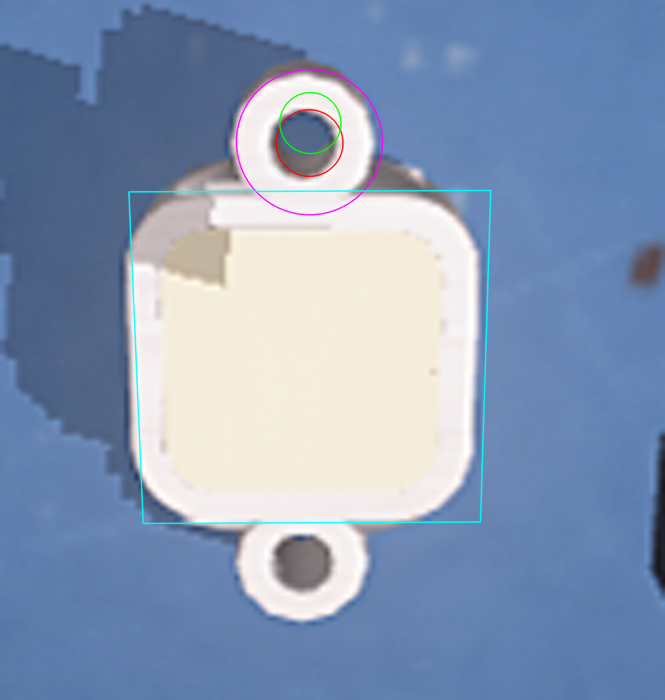

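```bash
python3 -m pendant '[[[-0.1,-2.4,35,0,0,-0.2],[-0.1,-2.4,62,0,0,-0.2],[-0.1,-2.4,73,0,0,-0.2],[-0.1,-2.4,74,0,0,-0.2],[-0.1,-2.4,74,0,0,-0.2]]]'; python3 -m pendant '[[[0,0,0,0,0,0],[0,0,0,0,0,0],[0,0,0,0,0,0],[0,0,0,0,0,0],[0,0,0,0,0,0]]]' 0 40
python3 - <<'E'
from h import *
from workcell import env
s=env.state();show(s);
i=env.camera_info("wrist");im=env.snapshot("wrist")[:,:,::-1];cv2.imwrite("pics/w11.png",im)
IT=[(circ(.038,0,z,.0055),c) for z,c in((.022,(0,0,255)),(0,(0,255,0)))]+[(circ(.038,0,.022,.012),(255,0,255)),(np.array([[-.03,-.03,.022],[.03,-.03,.022],[.03,.03,.022],[-.03,.03,.022]]),(255,255,0))]
overlay(i,im,s["tool_pos"][0],s["tool_pos"][1],8.7,IT,195,150,120,110,6,"pics/w11o.png")
E
```

```text
time: 17.75
tool_pos: [0.6471, 0.1063, 0.1881]
eef_rot: [3.132, 0.237, 0.004]
wrist_force: [-0.3, 0.3, 0.5]
opening: 0.0879
time: 18.38
tool_pos: [0.6472, 0.1067, 0.1885]
eef_rot: [3.132, 0.238, 0.005]
wrist_force: [-1.7, 1.4, 4.6]
opening: 0.0596
t 18.38 pos [0.6472 0.1067 0.1885] yaw 8.69 tilt [ 3.2e-03  2.0e-04 -1.0e+00] F [-1.7  1.4  4.6] op 0.0596
```

View pics/w11o.png

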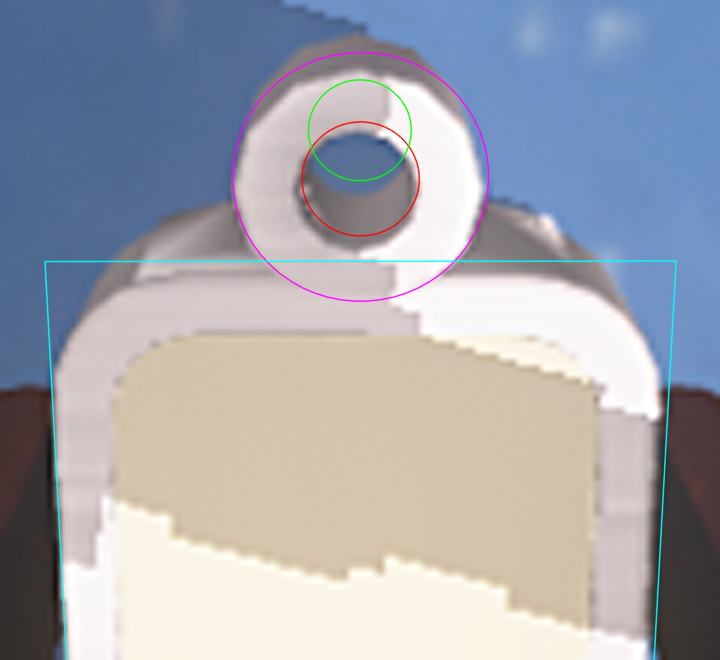

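Gripped; ring sits ~0.5 mm further back in the jaws than the brass one. Lift and carry to the alu lower.

```bash
python3 -m pendant '[[[0,0,-30,0,0,0],[0,0,-70,0,0,0],[0,0,-105,0,0,0],[0,0,-108,0,0,0],[0,0,-108,0,0,0]]]'
python3 - <<'E'
from h import *
from workcell import env
s=env.state();show(s);plan(s,.6218,-.1936,.295,4.15)
E
```

```text
time: 19.05
tool_pos: [0.6462, 0.1063, 0.2947]
eef_rot: [3.132, 0.238, 0.001]
wrist_force: [0.4, -0.2, -4.9]
opening: 0.0599
t 19.05 pos [0.6462 0.1063 0.2947] yaw 8.68 tilt [ 8.e-04 -8.e-04 -1.e+00] F [ 0.4 -0.2 -4.9] op 0.0599
shift mm [-6.930e+01  2.927e+02 -1.000e-01] turn deg [ 0.05 -0.04  4.53] n>= 5.0
```

```bash
python3 -m pendant '[[[-12,50,0,0,0,1],[-24,102,0,0,0,2],[-36,154,0,0,0,3],[-49,206,0,0,0,4],[-60,250,0,0,0,4.5]]]'; python3 -m pendant '[[[-6,24,0,0,0,0],[-9,38,0,0,0,0],[-9,40,0,0,0,0],[-9,40,0,0,0,0]]]'
python3 - <<'E'
from h import *
from workcell import env
s=env.state();show(s);plan(s,.6218,-.1936,.252,4.15)
E
```

```text
time: 19.68
tool_pos: [0.6232, -0.1524, 0.2921]
eef_rot: [3.139, 0.112, -0.006]
wrist_force: [0.3, 0.6, -3.9]
opening: 0.0599
time: 20.18
tool_pos: [0.6175, -0.1912, 0.2917]
eef_rot: [-3.139, -0.115, 0.006]
wrist_force: [0.4, 1.2, -3.5]
opening: 0.0598
t 20.18 pos [ 0.6175 -0.1912  0.2917] yaw 4.2 tilt [-3.8e-03  4.0e-04 -1.0e+00] F [ 0.4  1.2 -3.5] op 0.0598
shift mm [ 4.3  2.7 39.7] turn deg [-0.04  0.22  0.05] n>= 1.0
```

```bash
python3 -m pendant '[[[4.3,2.7,15,0,0.2,0],[4.3,2.7,32,0,0.2,0],[4.3,2.7,39,0,0.2,0],[4.3,2.7,39,0,0.2,0],[4.3,2.7,39,0,0.2,0]]]'
python3 - <<'E'
from h import *
from workcell import env
s=env.state();show(s);plan(s,.6218,-.1936,.2145,4.15)
im=env.snapshot("wrist")[:,:,::-1];cv2.imwrite("pics/w12.png",im)
crop(im,195,120,133,110,6,"pics/w12a.png")
E
```

```text
time: 20.8
tool_pos: [0.622, -0.1937, 0.253]
eef_rot: [-3.139, -0.115, -0.0]
wrist_force: [0.2, -0.2, -3.7]
opening: 0.0595
t 20.8 pos [ 0.622  -0.1937  0.253 ] yaw 4.19 tilt [ 3.e-04  5.e-04 -1.e+00] F [ 0.2 -0.2 -3.7] op 0.0595
shift mm [-0.2 -0.  38.5] turn deg [-0.03 -0.02  0.04] n>= 1.0
```

View pics/w12a.png

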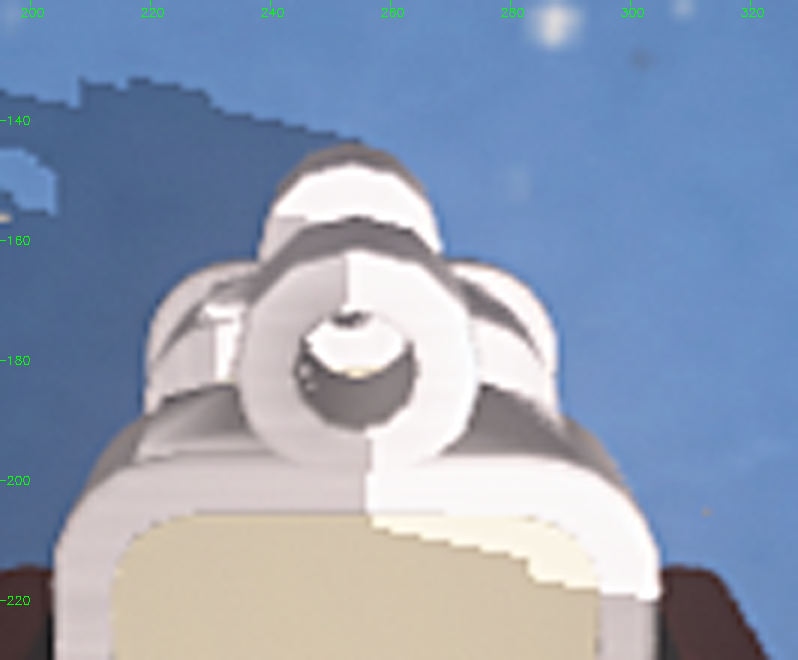

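The post tip shows at (347,318) against hole centre (357,372). Compared with the brass case it needs ~1 mm forward and ~0.6 mm left; adjust and look again.

```bash
python3 -m pendant '[[[1,-0.6,0.5,0,0,0],[1,-0.6,0.5,0,0,0],[1,-0.6,0.5,0,0,0]]]'
python3 - <<'E'
from h import *
from workcell import env
s=env.state();show(s);plan(s,.6228,-.1930,.2145,4.15)
im=env.snapshot("wrist")[:,:,::-1];cv2.imwrite("pics/w13.png",im)
crop(im,225,150,60,50,12,"pics/w13a.png")
crop(cv2.imread("pics/w4.png"),225,150,60,50,12,"pics/w4c.png")
cv2.imwrite("pics/s13.png",cv2.resize(env.snapshot("side")[110:190,170:290,::-1],None,fx=6,fy=6,interpolation=cv2.INTER_CUBIC))
E
```

```text
time: 21.22
tool_pos: [0.623, -0.193, 0.2529]
eef_rot: [-3.139, -0.115, -0.001]
wrist_force: [0.3, 0.1, -3.1]
opening: 0.0601
t 21.23 pos [ 0.623  -0.193   0.2529] yaw 4.19 tilt [ 9.e-04  3.e-04 -1.e+00] F [ 0.3  0.1 -3.1] op 0.0601
shift mm [-0.3 -0.  38.4] turn deg [-0.02 -0.05  0.04] n>= 1.0
```

View pics/w13a.png

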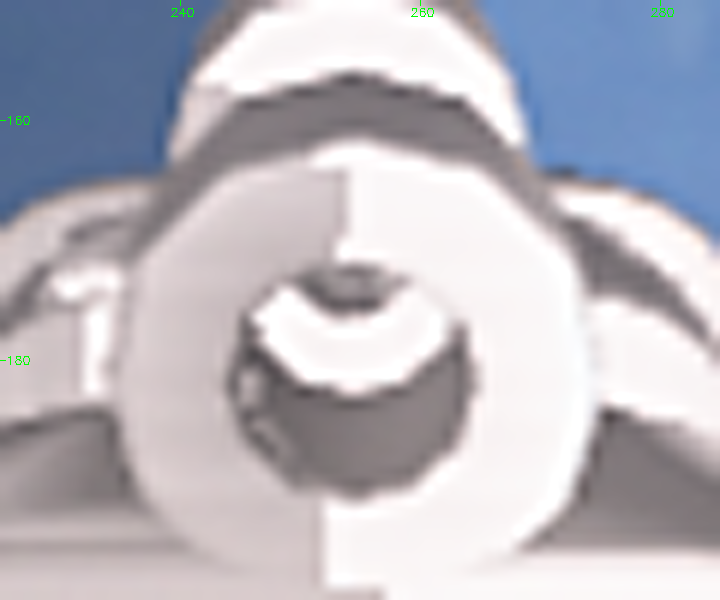

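View pics/w4c.png

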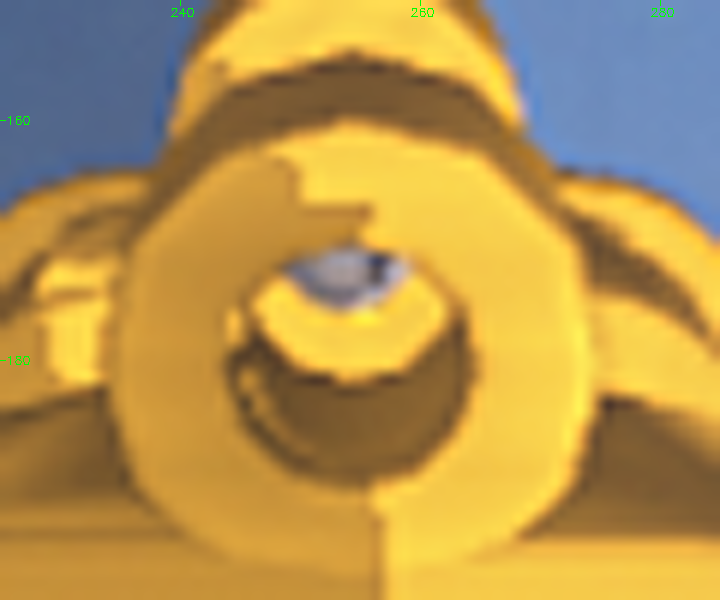

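View pics/s13.png

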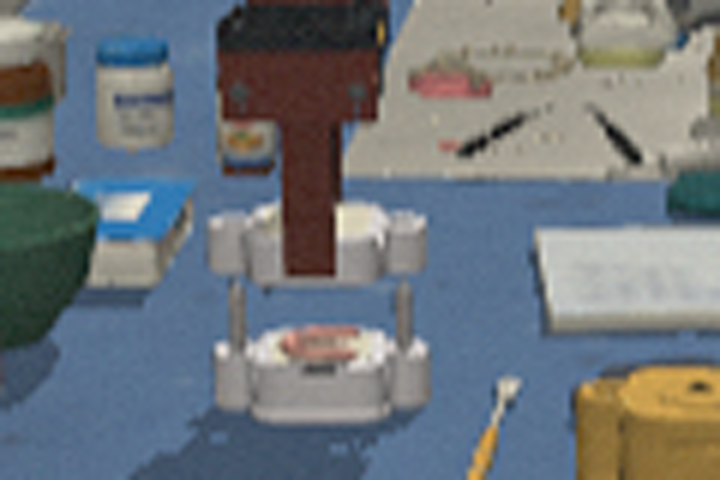

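Now it matches the brass case closely. Lower it.

```bash
python3 -m pendant '[[[-0.1,0,6,0,0,0],[-0.1,0,12,0,0,0],[-0.1,0,17,0,0,0],[-0.1,0,19,0,0,0]]]'; python3 -c "
from h import *
from workcell import env
s=env.state();show(s);plan(s,.6230,-.1930,.2145,4.15)"
```

```text
time: 21.82
tool_pos: [0.6227, -0.193, 0.2331]
eef_rot: [-3.139, -0.115, 0.0]
wrist_force: [-0.5, 0.2, -3.8]
opening: 0.0597
t 21.82 pos [ 0.6227 -0.193   0.2331] yaw 4.19 tilt [-2.e-04  6.e-04 -1.e+00] F [-0.5  0.2 -3.8] op 0.0597
shift mm [ 0.3  0.1 18.6] turn deg [-0.04  0.01  0.04] n>= 1.0
```

```bash
python3 -m pendant '[[[0,0,6,0,0,0],[0,0,12,0,0,0],[0,0,15,0,0,0],[0,0,17,0,0,0],[0,0,17.5,0,0,0]]]'; python3 -c "
from h import *
from workcell import env
s=env.state();show(s);plan(s,.6230,-.1930,.2145,4.15)"
```

```text
time: 22.45
tool_pos: [0.6227, -0.193, 0.2156]
eef_rot: [-3.139, -0.115, 0.0]
wrist_force: [0.9, -0.4, -4.3]
opening: 0.0599
t 22.45 pos [ 0.6227 -0.193   0.2156] yaw 4.19 tilt [-2.e-04  6.e-04 -1.e+00] F [ 0.9 -0.4 -4.3] op 0.0599
shift mm [0.2 0.  1.1] turn deg [-0.03  0.01  0.04] n>= 1.0
```

```bash
python3 -m pendant '[[[0,0,0.8,0,0,0],[0,0,1.8,0,0,0]]]'; python3 -m pendant '[[[0,0,0,0,0,0],[0,0,0,0,0,0],[0,0,0,0,0,0],[0,0,0,0,0,0]]]' 1;python3 - <<'E'
from h import *
from workcell import env
s=env.state();show(s)
im=env.snapshot("wrist")[:,:,::-1];cv2.imwrite("pics/w14.png",im);crop(im,195,130,120,110,6,"pics/w14a.png")
cv2.imwrite("pics/s14.png",cv2.resize(env.snapshot("side")[110:190,170:290,::-1],None,fx=6,fy=6,interpolation=cv2.INTER_CUBIC))
plan(s,.6245,.250,.385,3)
E
```

```text
time: 22.7
tool_pos: [0.6229, -0.193, 0.2145]
eef_rot: [-3.139, -0.115, -0.0]
wrist_force: [-3.6, 1.4, 8.1]
opening: 0.0599
time: 23.2
tool_pos: [0.6229, -0.193, 0.2145]
eef_rot: [-3.139, -0.115, -0.0]
wrist_force: [-0.7, -0.3, 0.5]
opening: 0.0874
t 23.2 pos [ 0.6229 -0.193   0.2145] yaw 4.19 tilt [ 2.e-04  4.e-04 -1.e+00] F [-0.7 -0.3  0.5] op 0.0874
shift mm [  34.  -441.8 -170.3] turn deg [-0.02 -0.01  1.19] n>= 8.0
```

View pics/w14a.png

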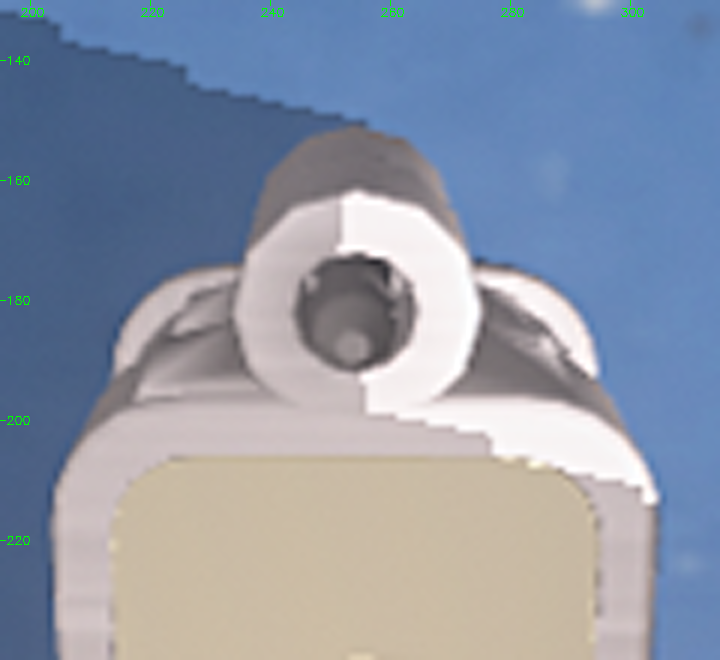

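View pics/s14.png

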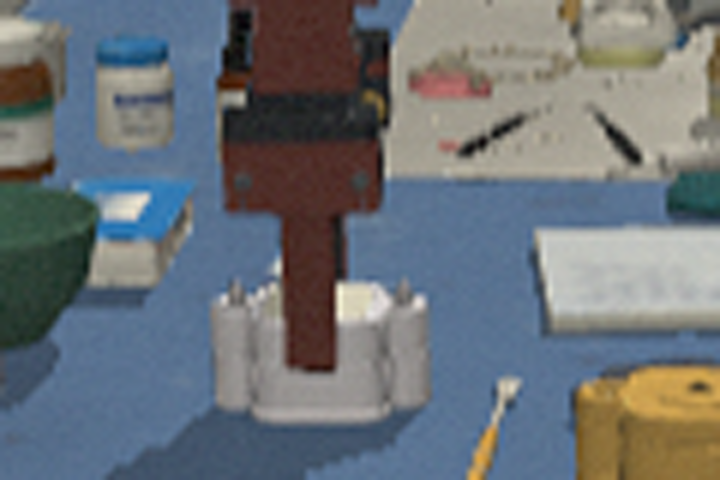

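Alu ring is seated (contact at 0.2145 as predicted). Now to the alu lid.

```bash
python3 -m pendant '[[[0,0,-45,0,0,0],[0,-30,-75,0,0,0],[5,-80,-85,0,0,0],[9,-135,-90,0,0,0],[13,-190,-95,0,0,0]]]';python3 -m pendant '[[[4,-55,-5,0,0,0],[8,-110,-10,0,0,0.5],[12,-165,-20,0,0,1],[15,-205,-30,0,0,1],[18,-225,-33,0,0,1.2]]]'
python3 - <<'E'
from h import *
from workcell import env
s=env.state();show(s);plan(s,.6245,.25,.36,3)
E
```

```text
time: 23.92
tool_pos: [0.6218, -0.0011, 0.31]
eef_rot: [-3.139, -0.114, -0.001]
wrist_force: [0.2, -0.0, 0.4]
opening: 0.0878
time: 24.55
tool_pos: [0.6229, 0.2276, 0.3438]
eef_rot: [-3.139, -0.086, -0.002]
wrist_force: [0.7, -0.7, 0.2]
opening: 0.0878
t 24.55 pos [0.6229 0.2276 0.3438] yaw 3.15 tilt [ 0.0014  0.0018 -1.    ] F [ 0.7 -0.7  0.2] op 0.0878
shift mm [  2.8 -22.4 -16.2] turn deg [-0.1  -0.08  0.15] n>= 1.0
```

```bash
python3 -m pendant '[[[2.8,-20,-8,0,0,0],[2.8,-25,0,0,0,0],[2.8,-28,0,0,0,0],[2.8,-28,0,0,0,0]]]'
python3 - <<'E'
from h import *
from workcell import env
import pickle
s=env.state();show(s)
i=env.camera_info("wrist");im=env.snapshot("wrist")[:,:,::-1];cv2.imwrite("pics/w15.png",im)
pickle.dump(i,open("pics/w15.pkl","wb"))
crop(im,200,120,110,100,7,"pics/w15a.png")
E
```

```text
time: 25.05
tool_pos: [0.6244, 0.2544, 0.3432]
eef_rot: [-3.14, -0.084, -0.001]
wrist_force: [-0.1, -0.1, 0.0]
opening: 0.0878
t 25.05 pos [0.6244 0.2544 0.3432] yaw 3.06 tilt [ 6.e-04  8.e-04 -1.e+00] F [-0.1 -0.1  0. ] op 0.0878
```

View pics/w15a.png

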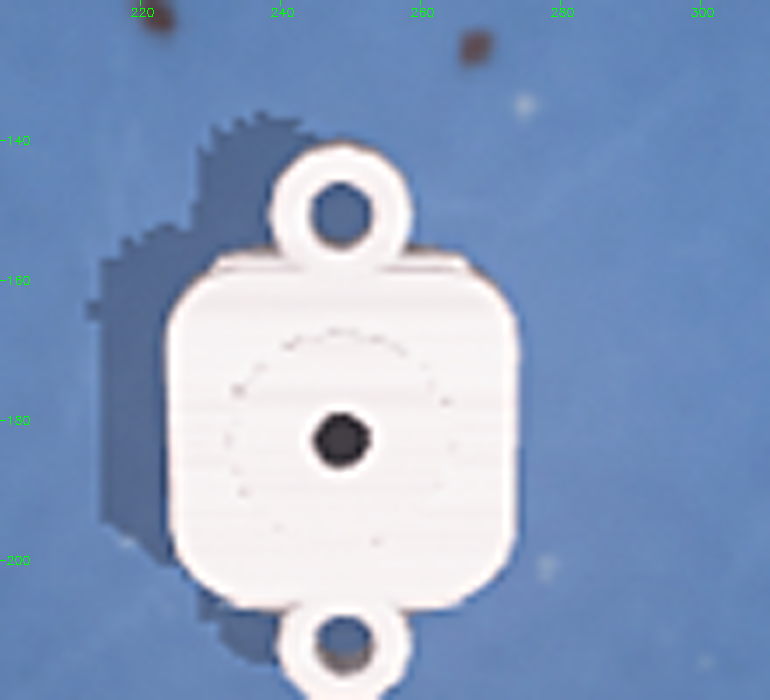

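Run:
```python
from h import *
from workcell import env
import pickle
i=pickle.load(open("pics/w15.pkl","rb"))
P=meas(i,[[248.9,211.6],[248.4,150.3]],.012);print(ray(i,[[248.3,182.4]],.0135))
plan(env.state(),P[:,0].mean()+.0003,P[:,1].mean()-.0008,.1855,3.5)
```

```text
mid [0.6179 0.2609] d 0.0757 ang 3.21
[[0.61763929 0.26128317 0.0135    ]]
shift mm [ -6.1  -5.9 157.9] turn deg [-0.05 -0.06 -0.44] n>= 3.0
```

```bash
python3 -m pendant '[[[-6.1,-5.9,45,0,0,-0.1],[-6.1,-5.9,85,0,0,-0.1],[-6.1,-5.9,115,0,0,-0.1],[-6.1,-5.9,120,0,0,-0.1],[-6.1,-5.9,120,0,0,-0.1]]]'
python3 - <<'E'
from h import *
from workcell import env
s=env.state();show(s);plan(s,.6181,.2602,.1855,3.2)
E
```

```text
time: 25.72
tool_pos: [0.6186, 0.2598, 0.2241]
eef_rot: [-3.139, -0.086, -0.003]
wrist_force: [-0.4, 0.9, 0.5]
opening: 0.0878
t 25.73 pos [0.6186 0.2598 0.2241] yaw 3.12 tilt [ 0.0016  0.0011 -1.    ] F [-0.4  0.9  0.5] op 0.0878
shift mm [-0.6 -0.4 38.6] turn deg [-0.06 -0.09 -0.08] n>= 1.0
```

```bash
python3 -m pendant '[[[-0.6,-0.4,18,0,-0.1,0],[-0.6,-0.4,34,0,-0.1,0],[-0.6,-0.4,39,0,-0.1,0],[-0.6,-0.4,39,0,-0.1,0],[-0.6,-0.4,39,0,-0.1,0]]]'; python3 -m pendant '[[[0,0,0,0,0,0],[0,0,0,0,0,0],[0,0,0,0,0,0],[0,0,0,0,0,0],[0,0,0,0,0,0]]]' 0 40
python3 - <<'E'
from h import *
from workcell import env
s=env.state();show(s);
i=env.camera_info("wrist");im=env.snapshot("wrist")[:,:,::-1];cv2.imwrite("pics/w16.png",im)
IT=[(circ(.038,0,z,.0055),c) for z,c in((.012,(0,0,255)),(0,(0,255,0)))]+[(circ(.038,0,.012,.012),(255,0,255)),(np.array([[-.03,-.03,.012],[.03,-.03,.012],[.03,.03,.012],[-.03,.03,.012]]),(255,255,0))]
overlay(i,im,s["tool_pos"][0],s["tool_pos"][1],3.2,IT,195,150,120,130,6,"pics/w16o.png")
E
```

```text
time: 26.35
tool_pos: [0.6183, 0.2603, 0.1855]
eef_rot: [-3.139, -0.086, -0.001]
wrist_force: [-0.4, -0.3, 0.4]
opening: 0.0877
time: 26.98
tool_pos: [0.6183, 0.2604, 0.1857]
eef_rot: [-3.139, -0.085, -0.001]
wrist_force: [-0.8, -0.2, 2.1]
opening: 0.0597
t 26.98 pos [0.6183 0.2604 0.1857] yaw 3.12 tilt [ 6.0e-04  1.4e-03 -1.0e+00] F [-0.8 -0.2  2.1] op 0.0597
```

View pics/w16o.png

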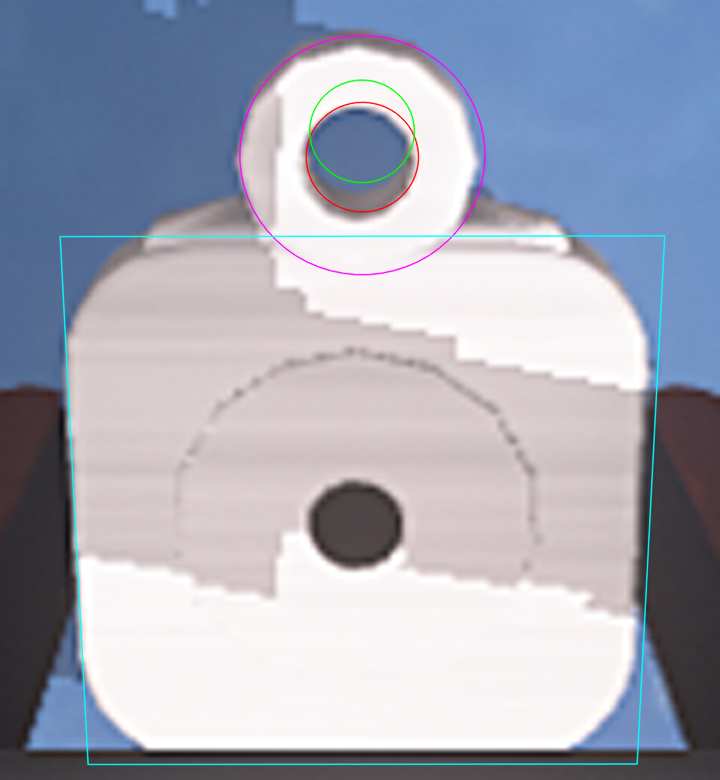

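```bash
python3 -m pendant '[[[0,0,-30,0,0,0],[0,0,-70,0,0,0],[0,0,-105,0,0,0],[0,0,-108,0,0,0],[0,0,-108,0,0,0]]]'
python3 - <<'E'
from h import *
from workcell import env
s=env.state();show(s);plan(s,.6224,-.193,.292,4.15)
E
```

```text
time: 27.65
tool_pos: [0.6178, 0.2599, 0.2925]
eef_rot: [-3.14, -0.086, 0.001]
wrist_force: [-0.7, 0.4, -1.4]
opening: 0.0596
t 27.65 pos [0.6178 0.2599 0.2925] yaw 3.12 tilt [-7.e-04  6.e-04 -1.e+00] F [-0.7  0.4 -1.4] op 0.0596
shift mm [-2.010e+01  4.525e+02  2.000e-01] turn deg [-0.04  0.04 -1.03] n>= 8.0
```

```bash
python3 -m pendant '[[[-2,48,0,0,0,0],[-4,100,0,0,0,0],[-7,152,0,0,0,-0.5],[-10,204,0,0,0,-0.5],[-12,256,0,0,0,-1]]]';python3 -m pendant '[[[-2,50,0,0,0,0],[-5,100,0,0,0,0],[-7,145,0,0,0,0],[-8,175,0,0,0,0],[-9,189,0,0,0,0]]]'
python3 - <<'E'
from h import *
from workcell import env
s=env.state();show(s);plan(s,.6224,-.193,.256,4.15)
E
```

```text
time: 28.28
tool_pos: [0.6188, 0.0019, 0.2901]
eef_rot: [-3.139, -0.113, 0.007]
wrist_force: [1.3, -0.2, -1.7]
opening: 0.0592
time: 28.9
tool_pos: [0.6225, -0.1894, 0.2879]
eef_rot: [-3.139, -0.109, 0.012]
wrist_force: [0.3, 0.2, -2.2]
opening: 0.0593
t 28.9 pos [ 0.6225 -0.1894  0.2879] yaw 3.99 tilt [-7.7e-03  3.0e-04 -1.0e+00] F [ 0.3  0.2 -2.2] op 0.0593
shift mm [-0.1  3.6 31.9] turn deg [-0.05  0.44 -0.16] n>= 1.0
```

```bash
python3 -m pendant '[[[-0.1,2,10,0,0.44,-0.2],[-0.1,3.6,22,0,0.44,-0.2],[-0.1,3.6,31,0,0.44,-0.2],[-0.1,3.6,32,0,0.44,-0.2],[-0.1,3.6,32,0,0.44,-0.2]]]'
python3 - <<'E'
from h import *
from workcell import env
s=env.state();show(s);plan(s,.6224,-.193,.2337,4.15)
im=env.snapshot("wrist")[:,:,::-1];cv2.imwrite("pics/w17.png",im)
crop(im,225,145,60,50,12,"pics/w17a.png")
crop(cv2.imread("pics/w7.png"),225,145,60,50,12,"pics/w7c.png")
E
```

```text
time: 29.52
tool_pos: [0.6226, -0.1925, 0.256]
eef_rot: [-3.139, -0.116, -0.0]
wrist_force: [-0.8, 0.2, -1.1]
opening: 0.0596
t 29.52 pos [ 0.6226 -0.1925  0.256 ] yaw 4.23 tilt [ 2.e-04  9.e-04 -1.e+00] F [-0.8  0.2 -1.1] op 0.0596
shift mm [-0.3  0.5 22.3] turn deg [-0.05 -0.01  0.08] n>= 1.0
```

View pics/w17a.png

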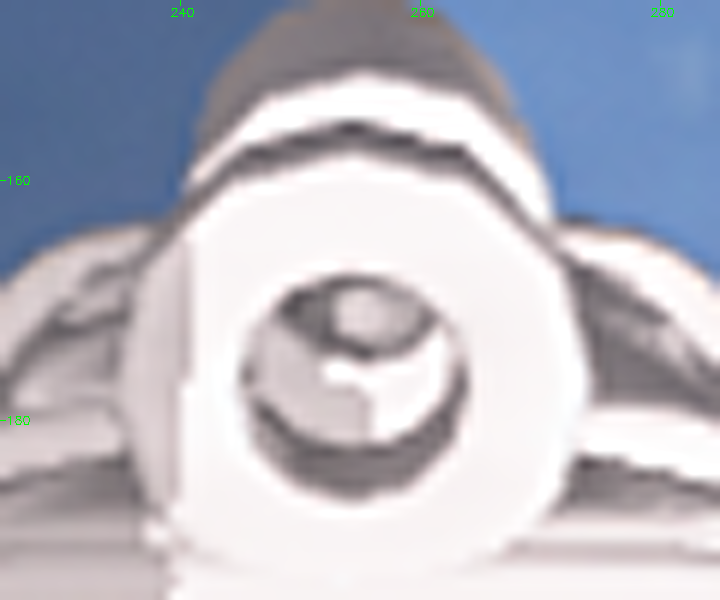

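View pics/w7c.png

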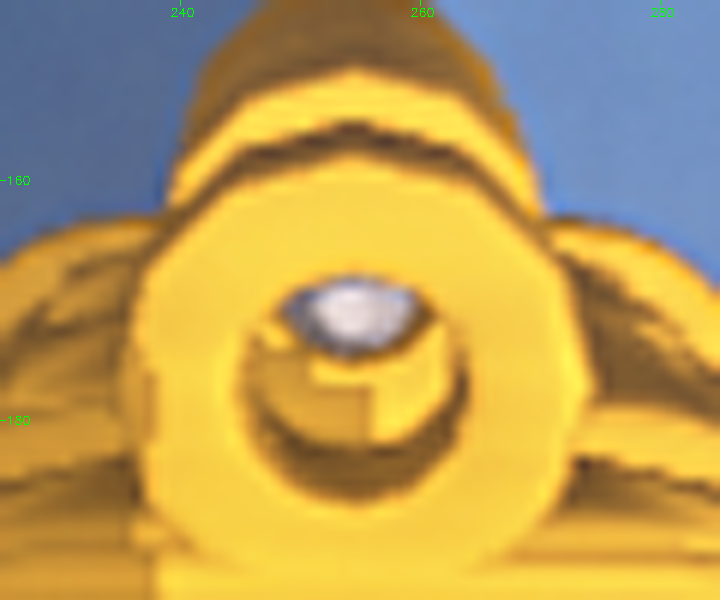

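The post is ~0.7 mm to the right of the hole centre; correct by +0.6 mm while lowering slightly.

```bash
python3 -m pendant '[[[-0.1,0.7,3,0,0,0],[-0.1,0.7,7,0,0,0],[-0.1,0.7,12,0,0,0],[-0.1,0.7,16,0,0,0],[-0.1,0.7,20,0,0,0]]]'
python3 - <<'E'
from h import *
from workcell import env
s=env.state();show(s);plan(s,.6224,-.193,.2337,4.15)
E
```

```text
time: 30.2
tool_pos: [0.6226, -0.1933, 0.2358]
eef_rot: [-3.139, -0.116, -0.001]
wrist_force: [0.2, -0.2, -1.1]
opening: 0.0598
t 30.2 pos [ 0.6226 -0.1933  0.2358] yaw 4.22 tilt [ 3.e-04  9.e-04 -1.e+00] F [ 0.2 -0.2 -1.1] op 0.0598
shift mm [-0.2 -0.3  2.1] turn deg [-0.05 -0.02  0.07] n>= 1.0
```

```bash
python3 -m pendant '[[[0,0,1,0,0,0],[0,0,2,0,0,0],[0,0,2.8,0,0,0]]]'; python3 -m pendant '[[[0,0,0,0,0,0],[0,0,0,0,0,0],[0,0,0,0,0,0],[0,0,0,0,0,0]]]' 1;python3 -m pendant '[[[0,0,-30,0,0,0],[0,0,-70,0,0,0],[0,0,-110,0,0,0],[-30,0,-150,0,0,0],[-60,-30,-190,0,0,0]]]';python3 -m pendant '[[[-20,-30,-5,0,0,0],[-20,-50,-5,0,0,0],[-20,-50,-5,0,0,0],[-20,-50,-5,0,0,0]]]';python3 - <<'E'
from h import *
from workcell import env
s=env.state();show(s)
im=env.snapshot("wrist")[:,:,::-1];cv2.imwrite("pics/w18.png",im)
sd=env.snapshot("side")[:,:,::-1]
cv2.imwrite("pics/s18.png",cv2.resize(sd[120:300,150:360],None,fx=3.7,fy=3.3,interpolation=cv2.INTER_CUBIC))
cv2.imwrite("pics/s18c.png",cv2.resize(sd[110:220,180:320],None,fx=5,fy=5,interpolation=cv2.INTER_CUBIC))
cv2.imwrite("pics/sc18.png",cv2.resize(env.snapshot("scene")[110:330,165:365,::-1],None,fx=2.7,fy=2.7,interpolation=cv2.INTER_CUBIC))
E
```

```text
time: 30.58
tool_pos: [0.6227, -0.1933, 0.2336]
eef_rot: [-3.139, -0.115, -0.001]
wrist_force: [-3.8, 0.4, 7.6]
opening: 0.0592
time: 31.08
tool_pos: [0.6227, -0.1934, 0.2336]
eef_rot: [-3.139, -0.115, -0.001]
wrist_force: [0.1, -0.1, 0.2]
opening: 0.0874
time: 31.7
tool_pos: [0.5596, -0.17, 0.4247]
eef_rot: [3.139, 0.109, 0.001]
wrist_force: [0.8, 0.1, 0.2]
opening: 0.0877
time: 32.2
tool_pos: [0.5367, -0.1222, 0.4289]
eef_rot: [3.139, 0.108, -0.001]
wrist_force: [0.6, 0.0, 0.9]
opening: 0.0879
t 32.2 pos [ 0.5367 -0.1222  0.4289] yaw 3.95 tilt [-3.e-04 -5.e-04 -1.e+00] F [0.6 0.  0.9] op 0.0879
```

View pics/w18.png

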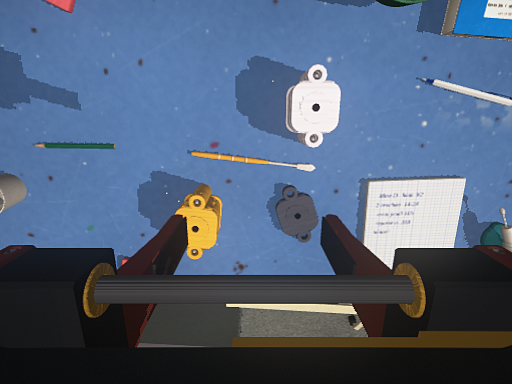

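View pics/s18c.png

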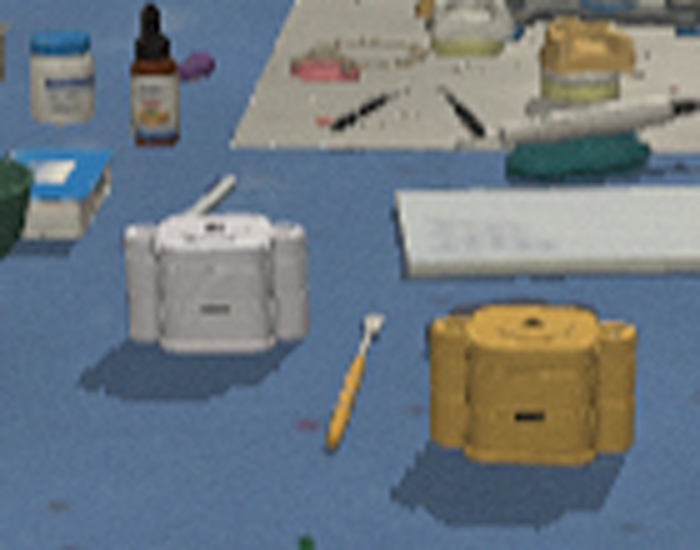

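View pics/sc18.png

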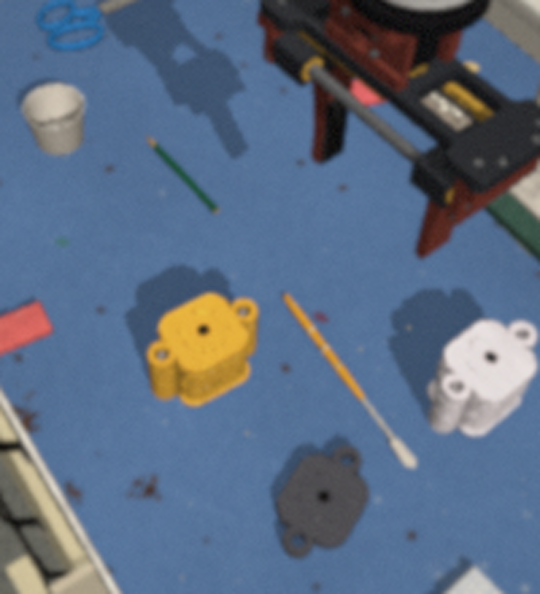

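Both stacks are closed and flush, and the cup, pencil, spatula and black lid look unmoved. Handing in.

```bash
python3 -c "
from workcell import env
print(env.hand_in(), env.state()['time'])"
```

```text
the job is handed in; nothing more can be done
the job is handed in; nothing more can be done
```

Both flasks are closed: each lower half got its own metal's ring first, then its lid. The job was handed in at about 32 s of the 99 s, with the arm clear of everything.

- **Seating:** Each part made contact within about 0.1 mm of its expected fully-down height:

| Part | Tool height at contact (m) | Expected (m) |
|---|---|---|
| Brass ring | 0.2126 | 0.2127 |
| Brass lid | 0.2334 | 0.2334 |
| Aluminium ring | 0.2145 | 0.2145 |
| Aluminium lid | 0.2336 | 0.2337 |

- **Forces:** The highest wrist force I read was about 20 N, against the 120 N limit.
- **Final pictures:** The scene, side and wrist views show both stacks level. The spare black lid, cup, pencil and spatula look unmoved by eye; I did not re-measure them.
- **Disagreements:** The wrist and scene cameras differed by about 1.5–2 mm in y. For the two aluminium parts I corrected the remaining offset, up to about 1 mm, by sighting the front post through the part's hole. No check failed.

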